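# Clamp the blank that matches the sample in the drilling jig

### The arm

A 6-joint arm with a two-finger parallel gripper is mounted at the origin on a cart in front of the work surface, level with it; the furniture and walls round the work are solid. World frame = base frame: x ahead of the robot, y to its left, z up, the work surface at z = 0. Lengths are in m, angles in rad, forces in N, time in s.
With the tool pointing down it reaches from about 0.425 to 0.95 m from the base axis. Payload 14.7 kg.
Tool frame: the origin (TCP) lies at the very end of the fingers, on their centre line; the grasp point (between the pads) lies 19 mm behind it; x points along the fingers, y is the direction in which the jaws open and shut, and the axes are right-handed (so a half turn about x gives the same grasp; the last joint's range is limited). The gripper opens to 85 mm and grips with 20 to 120 N. Pads are 22 mm wide; open, the fingers measure 114 mm over their backs; the gripper's body (76 mm by 85 mm) begins 54 mm behind the grasp point. The pads swing forward as they close: fully open they stand 13 mm farther back than shut.
Start: joints at [-1.199, 0.48, 1.596, -0, 1.065, -0.047], TCP at [0.264, -0.594, 0.231] pointing down, gripper open.
Joint ranges: [-2.75, 2.75], [-0.82, 2.05], [0.23, 2.67], [-1.56, 4.7], [0.09, 2.69], [-2.92, 2.92]. Speed limits (rad/s): [1.89, 1.89, 2.39, 3.01, 3.01, 3.01].

### API

Orientations are given as a rotation vector (axis times angle).
In Python, from workcell import ctrl gives the robot as it stands. The module is installed in compiled form; this text tells all that it offers.
- The arm moves only by the tool jog_arm, never from a script. Its argument "increments" is a list of rows, each an object of numbers: "tx", "ty", "tz": the shift along the tool's x, y, z in m; "spin": the turn about the tool's x in rad; "gripper": the closure, from 0 (fully open) to 1 (shut). A call has exactly 5 rows; each row is the pose to reach, as a shift and turn from the pose commanded when the call began, along the tool's axes at that moment; what a row does not reach only later rows make up. A row lasts 1/10 s, in which the tool goes at most 50 mm and 8.59 degrees, less where a joint would pass 70% of its speed; a pose out of reach is approached as far as the arm can. A call with a gripper value outside its range is refused whole. The fingers move at their own pace and stop on an object; "grip_force" is the grip in N (left out, the last holds). Time passes only in rows, so rows that repeat a pose let the fingers close, or fill a call up. It gives the time, the measured TCP pose, the force and the opening at its end, in the units of the state.
- ctrl.read_state(): the state, without advancing time (a new reading comes with each control period).
- ctrl.get_image(name): name is "scene" or "top" or "wrist"; returns a dict with "pixels" (480x640x3 uint8, red, green, blue), "mtx" (3x3 intrinsics, pixels), "rvec" (rotation vector, rad) and "tvec" (3), from world to camera coordinates, as OpenCV has them; the wrist camera has in their place "hand_eye" (4x4, takes a point from camera to tool coordinates, whose origin is the TCP and whose axes are the tool frame's). Camera axes: x right, y down, z forward; pixel columns grow to the right and rows downward; lengths in m; the calibration is good to about 2 mm. A picture is of the moment at which its call begins: read the wrist's pose just before it. There is no depth.
- ctrl.close_job(): hands the job in, once; it reports no verdict.
Trained networks look in a picture, given as the dict that the camera call returned (one of the last four; its "shot" number tells which), for a name from the list of things; names that differ only in an ending like _2 or _b are one class to them, and where a whole thing is asked for, a point or a joint stands for the part that bears it (a point fixed in the world has none). Each returns a list of dicts, best first, with "score" (0 to 1); they miss things now and then, are a little off and sometimes report something else, mostly with a low value. They report only what shows in the picture. A call takes as long as a camera call.
- ctrl.look_for(picture, name): "rect" ([left, top, right, bottom] as shares, 0 to 1, of the picture: columns of its width, rows of its height, round what is visible of it).
- ctrl.outline_of(picture, name): "mask" (480x640 bool, what is visible of it) and "rect" ([left, top, right, bottom] as shares, 0 to 1, of the picture: columns of its width, rows of its height, round what is visible of it).
The state is a dict: "time_s": time; "joint_pos": joint angles; "joint_velocities": joint speeds; "effort": joint torques, N m; "position": TCP position; "eef_rot": TCP orientation; "force": force on the tool from outside, world axes, zero at the start; "ft_torque": the same for the moment, N m; "opening": finger opening in m.
Only numpy, scipy, OpenCV 4.12 (cv2) and the standard library are available. Lean on these libraries where they do the work, as an engineer would, in place of code of your own. Each camera call takes 0.05 s, during which the arm holds its last target.

### The job

A finished sample pendant lies on the paper slip in front of the parts tray: take the blank of the same shape out of its bin and lay it flat on the drilling jig, its tab pushed under the drill bush right up to the stop. Then swing the slotted strap round on its pivot bolt, over the blank, and let its slot drop down over the second bolt so that the strap lies flat on the blank; if the strap is in the way of the blank, swing it aside first. Leave the samples, the other blanks in their bins, and the bottle, pick and loupe as they are, and let go of everything.

Things in the scene. Friction and masses are not known exactly. Their poses are not given: they have to be found in the camera images.
- bin_tray: Grey painted parts tray, 188 x 188 mm, fixed; origin at its centre on the bench. A cross of dividers makes four square bins of about 88 mm inside, centred 46 mm from the tray's centre along its x and y. Walls and dividers 4 mm thick, 14 mm high; bin floor 4 mm above the bench. One brass blank lies flat in each bin, any of the four shapes, turned any way.
- job_slip: Paper slip 75 x 105 mm flat on the bench in front of the tray (toward the robot), origin at its centre. The sample that lies on it (within 20 mm of its centre) is the one to match; the three other samples lie in a row on a thin dark strip on the far left of the jig.
- sample_oval_mid (a point): Finished sample pendant in brass, outline a plain ellipse; same size as the blank of that shape, but with a drilled hole in its tab. Loose; point as on the blank, half-way up its 5 mm.
- sample_drop_mid (a point): Finished sample pendant in brass, outline a teardrop: full round at the foot, its flanks narrowing straight to the tab; same size as the blank of that shape, but with a drilled hole in its tab. Loose; point as on the blank, half-way up its 5 mm.
- sample_shield_mid (a point): Finished sample pendant in brass, outline a heraldic shield: square shoulders beside the tab, straight parallel sides, drawn in to a point at the foot; same size as the blank of that shape, but with a drilled hole in its tab. Loose; point as on the blank, half-way up its 5 mm.
- sample_lozenge_mid (a point): Finished sample pendant in brass, outline a elongated hexagon: four straight slanting edges joined by two short straight flanks; same size as the blank of that shape, but with a drilled hole in its tab. Loose; point as on the blank, half-way up its 5 mm.
- blank_oval_mid (a point): Undrilled brass pendant blank, outline a plain ellipse. 5 mm thick, 45 g, 30 mm wide at this point, where it is gripped across the width; point half-way up. Its x axis points to the tab: body from x = -24 to +18 mm, tab (10 mm wide) from there to x = +30 mm; y across the width.
- blank_oval_tab (a point): Middle of the end of the oval blank's tab, half-way up; same axes.
- blank_drop_mid (a point): Undrilled brass pendant blank, outline a teardrop: full round at the foot, its flanks narrowing straight to the tab. 5 mm thick, 45 g, 30 mm wide at this point, where it is gripped across the width; point half-way up. Its x axis points to the tab: body from x = -24 to +18 mm, tab (10 mm wide) from there to x = +30 mm; y across the width.
- blank_drop_tab (a point): Middle of the end of the drop blank's tab, half-way up; same axes.
- blank_shield_mid (a point): Undrilled brass pendant blank, outline a heraldic shield: square shoulders beside the tab, straight parallel sides, drawn in to a point at the foot. 5 mm thick, 45 g, 30 mm wide at this point, where it is gripped across the width; point half-way up. Its x axis points to the tab: body from x = -24 to +18 mm, tab (10 mm wide) from there to x = +30 mm; y across the width.
- blank_shield_tab (a point): Middle of the end of the shield blank's tab, half-way up; same axes.
- blank_lozenge_mid (a point): Undrilled brass pendant blank, outline a elongated hexagon: four straight slanting edges joined by two short straight flanks. 5 mm thick, 45 g, 30 mm wide at this point, where it is gripped across the width; point half-way up. Its x axis points to the tab: body from x = -24 to +18 mm, tab (10 mm wide) from there to x = +30 mm; y across the width.
- blank_lozenge_tab (a point): Middle of the end of the lozenge blank's tab, half-way up; same axes.
- jig: Drilling jig fixed to the bench: steel plate 12 mm thick, origin on the bench, plate from x = -70 to +50, y = -70 to +76 mm in its frame. On it stands a steel drill-bush block, x = +19 to +43, y = +-19 mm, 14 mm high plus a 3 mm bush. The blank lies flat on the plate, tab toward +x in the block's pocket; its centre then comes at the jig's x = y = 0, on the line between the two bolts.
- bush_stop (a point): Solid stop at the end of the block's pocket, at the jig's x = +30 mm, 2.5 mm over the plate: here the end of the blank's tab belongs. Axes of the jig. The pocket is at plate level, 14 mm wide, flared to 22 mm at its mouth (x = +19); its roof is 8 mm over the plate and begins at x = +21, so the blank is slid in along +x.
- pivot_bolt (a point): Pivot bolt at the jig's (0, +62 mm): 8 mm shank; point on top of its 5 mm high, 22 mm wide collar, which carries the strap. Its knurled head, 19 mm across, underside 33 mm and top 41 mm above this point, keeps the strap on; the strap can be raised some 25 mm. Axes of the jig.
- stud (a point): Second bolt, a headless stud at the jig's (0, -50 mm): 8 mm across, tapered tip, top 15 mm over the plate; its collar is 4 mm high, 18 mm across. Point 7.5 mm over the plate: the middle of the strap's thickness when the strap lies closed. Axes of the jig.
- strap_slot (a point): Centre of the closed slot (24 x 11 mm, lengthwise) in the strap, a flat dark steel bar 175 x 22 x 5 mm, 130 g, whose 12 mm hole sits loose on the pivot bolt, 112 mm from this point. x axis along the strap, hole to knob. To pass over the stud it is raised 10 mm above its closed height. Closed, its underside is 5 mm over the plate, on the blank.
- strap_knob (a point): Upright steel knob at the strap's end, 14 mm across, 22 mm high, 146 mm from the hole; point half-way up (34 mm over the bench when closed). It can turn between the fingers. At the start the strap lies sloping on the jig's -x side, 0.6 to 2.0 rad from closed (closed: from pivot bolt to stud, the jig's -y); below about 1.65 rad it is in the blank's way.
- flux_bottle: Bystander: small dropper bottle, 33 mm across, 102 mm high, standing at the back between tray and jig; origin at its foot.
- pick_stand: Bystander: soldering pick, a thin rod 108 mm high in a 36 mm foot, standing at the front between tray and jig; origin at its foot.
- loupe: Bystander: black eye loupe, 37 mm across, 28 mm high, right of the tray; origin at its foot.

How it is judged:
By the outcome, as a careful person would: the job done as asked, in the order asked, and still so for the second after the job is handed in, with the robot touching nothing.
It also fails if it takes over 72 s, if anything falls off the work surface, if the arm or the gripper's body presses on something with over 40 N, if the wrist force passes 120 N, or if a joint passes its speed limit or range.

## Working session

There is one attempt and no reset: what is moved stays moved. The work goes in short steps, Python scripts to look and compute and a tool call to move; the robot and the scene stay as the last step left them, time stands still between calls to the robot, and variables do not carry over. Pictures are saved under pics/ and viewed, and the job is handed in when it is done.

Besides the shell and the picture viewer there is one more tool, called after "Request:" as name(argument=value, ...) on one line, values as JSON. jog_arm: Moves the arm, as the interface text tells. Its arguments: {"type":"object","properties":{"increments":{"type":"array","items":{"type":"object","properties":{"tx":{"type":"number"},"ty":{"type":"number"},"tz":{"type":"number"},"spin":{"type":"number"},"gripper":{"type":"number"}}}},"grip_force":{"type":"number"}},"required":["increments"]}

```bash
mkdir -p pics; ls; cat > h.py <<'E'
from workcell import ctrl
import numpy as np, cv2
def save(p,n): cv2.imwrite('pics/'+n+'.png',cv2.cvtColor(p['pixels'],cv2.COLOR_RGB2BGR))
def ray(p,uv,z,T=None):
    """pixels -> world at height z"""
    uv=np.atleast_2d(np.array(uv,float)); K=p['mtx']
    d=np.c_[uv,np.ones(len(uv))]@np.linalg.inv(K).T
    if 'rvec' in p:
        R=cv2.Rodrigues(np.array(p['rvec'],float))[0]; t=np.array(p['tvec'],float).ravel()
        o=-R.T@t; D=d@R
    else:
        M=T@np.array(p['hand_eye']); o=M[:3,3]; D=d@M[:3,:3].T
    s=(np.reshape(z,-1)-o[2])/D[:,2]
    return o+D*s[:,None]
def toolT(s):
    T=np.eye(4);T[:3,:3]=cv2.Rodrigues(np.array(s['eef_rot'],float))[0];T[:3,3]=s['position'];return T
def proj(p,X,T=None):
    X=np.atleast_2d(np.array(X,float))
    if 'rvec' in p: return cv2.projectPoints(X,np.array(p['rvec'],float),np.array(p['tvec'],float),np.array(p['mtx'],float),None)[0][:,0]
    M=np.linalg.inv(T@np.array(p['hand_eye'])); c=X@M[:3,:3].T+M[:3,3]; c=c@np.array(p['mtx']).T; return c[:,:2]/c[:,2:]
E
python3 - <<'E'
from h import *
s=ctrl.read_state(); print(s)
for n in ['scene','top']:
    p=ctrl.get_image(n); save(p,n+'0'); print(n,p['mtx'],p['rvec'],p['tvec'],p['shot'])
    names=['bin_tray','job_slip','sample_oval_mid','sample_drop_mid','sample_shield_mid','sample_lozenge_mid','blank_oval_mid','blank_drop_mid','blank_shield_mid','blank_lozenge_mid','jig','strap_slot','strap_knob','flux_bottle','pick_stand','loupe'] if n=='top' else []
    for m in names:
        print(m,[(np.round(np.array(r['rect'])*[640,480,640,480]).astype(int).tolist(),round(r['score'],2)) for r in ctrl.look_for(p,m)[:3]])
E
```

```text
pics
{'time_s': 0.0, 'joint_pos': array([-1.19861337e+00,  4.80834530e-01,  1.59686622e+00,  4.83315055e-05,
        1.06508751e+00, -4.65698565e-02]), 'joint_velocities': array([ 1.79070738e-04, -1.81240084e-05, -8.76088321e-04,  2.85601752e-04,
        6.49665893e-04, -6.82920200e-04]), 'effort': array([-4.23536039e-03, -9.50657272e+01, -4.30163562e+01, -5.87783743e-04,
        1.24633251e-02,  4.88317346e-05]), 'position': array([ 0.26420823, -0.59343823,  0.23067349]), 'eef_rot': array([ 1.99081921,  0.42424655, -1.99112876]), 'force': array([ 0.70327186, -0.57155207, -0.27298176]), 'ft_torque': array([-0.00306507, -0.03808968,  0.0469893 ]), 'opening': 0.08536933180547693}
scene [[621.54027552   0.         316.22325349]
 [  0.         621.54027552 242.39196637]
 [  0.           0.           1.        ]] [ 1.99464648 -0.42458337  0.27378524] [-0.54267702  0.11114537  1.39477959] 1
top [[593.99852026   0.         321.45655427]
 [  0.         593.99852026 241.19088197]
 [  0.           0.           1.        ]] [ 2.16018905 -2.16488879  0.13188116] [-0.0356586   0.58936317  1.53955
[... 306 characters left out ...]
249], 0.71), ([215, 229, 279, 280], 0.55), ([388, 265, 401, 287], 0.46)]
sample_lozenge_mid [([173, 189, 189, 206], 0.43)]
blank_oval_mid [([388, 264, 401, 288], 0.55)]
blank_drop_mid [([350, 264, 367, 275], 0.6)]
blank_shield_mid [([395, 236, 409, 250], 0.58), ([174, 189, 187, 202], 0.18)]
blank_lozenge_mid [([361, 226, 376, 246], 0.55)]
jig [([216, 225, 280, 282], 0.84)]
strap_slot [([212, 249, 226, 313], 0.91), ([368, 302, 378, 322], 0.3)]
strap_knob [([212, 255, 227, 313], 0.75)]
flux_bottle [([314, 188, 329, 202], 0.57), ([347, 292, 394, 329], 0.35)]
pick_stand [([314, 296, 326, 307], 0.69), ([393, 237, 408, 254], 0.32)]
loupe [([462, 214, 473, 230], 0.54), ([391, 272, 401, 284], 0.45)]
```

View pics/top0.png

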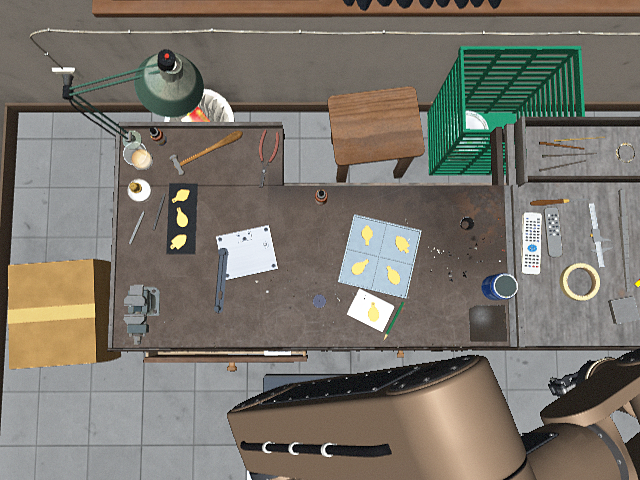

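View pics/scene0.png

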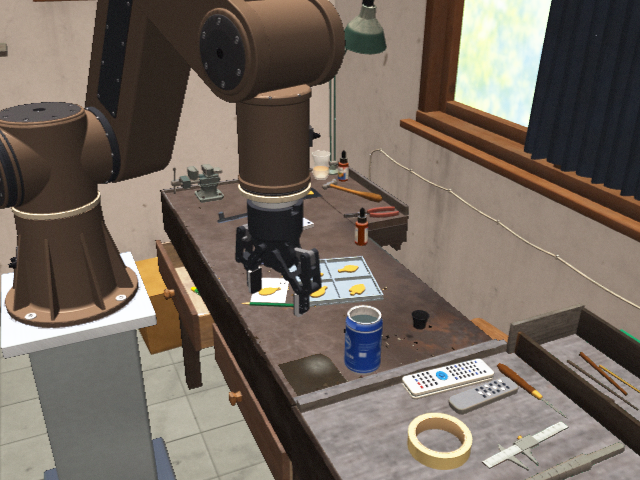

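```bash
python3 - <<'E'
from h import *
im=cv2.imread('pics/top0.png')
a=cv2.resize(im[180:330,160:290],None,fx=4.5,fy=4,interpolation=cv2.INTER_CUBIC)
b=cv2.resize(im[205:335,330:480],None,fx=5,fy=4.5,interpolation=cv2.INTER_CUBIC)
cv2.imwrite('pics/ta.png',a);cv2.imwrite('pics/tb.png',b)
E
```

```text
(no output)
```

View pics/ta.png

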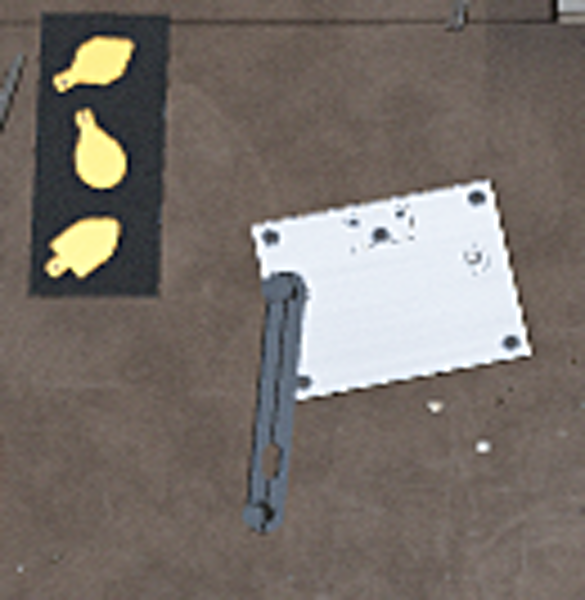

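View pics/tb.png

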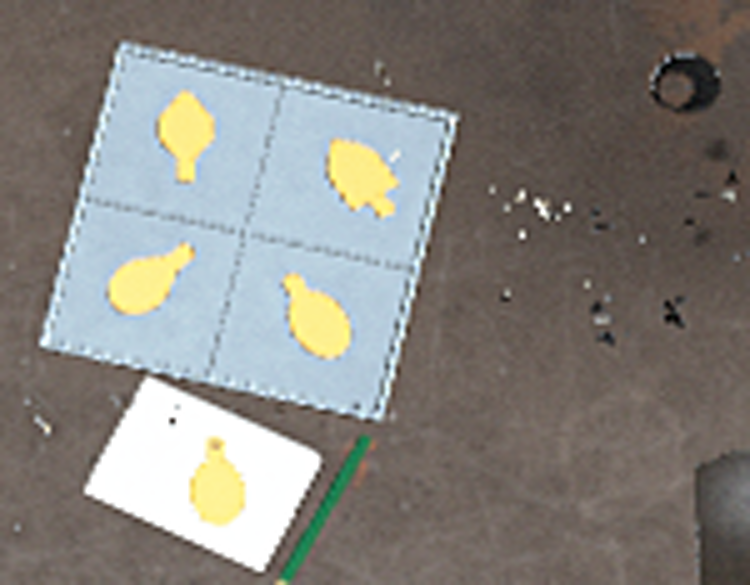

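Top picture: the row on the dark strip is lozenge, drop and shield, so the slip (372,311) holds the oval. The oval blank is in the front-right bin at about (393,276). The strap points toward the robot, about 1.9 rad from closed, so it clears the blank's path.

```bash
python3 - <<'E'
from h import *
p=ctrl.get_image('top')
q={'oval':(393.6,275.7,.0065),'ovtab':(330+290/5,205+280/4.5,.0065),'tray tl':(330+122/5,205+45/4.5,.014),'tr':(330+457/5,205+115/4.5,.014),'br':(330+380/5,205+418/4.5,.014),'bl':(330+42/5,205+345/4.5,.014),
'jtl':(160+252/4.5,180+227/4,.012),'jtr':(160+490/4.5,180+182/4,.012),'jbr':(160+530/4.5,180+353/4,.012),'jbl':(160+300/4.5,180+400/4,.012),'piv':(160+288/4.5,180+288/4,.058),'knob':(160+262/4.5,180+515/4,.03),'pick':(320,301,0),'bottle':(321,200,0)}
for k,(u,v,z) in q.items(): print(k,ray(p,(u,v),z)[0].round(4))
s=ctrl.read_state(); print(toolT(s).round(3)); w=ctrl.get_image('wrist'); print(np.array(w['hand_eye']).round(4), w['mtx']); save(w,'w0')
E
```

```text
oval [ 0.4991 -0.2303  0.0065]
ovtab [ 0.5219 -0.2156  0.0065]
tray tl [ 0.6628 -0.1262  0.014 ]
tr [ 0.6201 -0.3063  0.014 ]
br [ 0.4396 -0.2613  0.014 ]
bl [ 0.4831 -0.0819  0.014 ]
jtl [0.6046 0.2466 0.012 ]
jtr [0.6349 0.1046 0.012 ]
jbr [0.5194 0.0799 0.012 ]
jbl [0.4883 0.216  0.012 ]
piv [0.5587 0.217  0.058 ]
knob [0.412  0.2341 0.03  ]
pick [ 0.4322 -0.0328  0.    ]
bottle [ 0.7067 -0.0361  0.    ]
[[ 0.     0.407 -0.914  0.264]
 [-0.    -0.914 -0.407 -0.594]
 [-1.     0.     0.     0.231]
 [ 0.     0.     0.     1.   ]]
[[ 4.000e-04 -2.696e-01  9.630e-01 -1.437e-01]
 [ 1.000e+00 -1.000e-04 -4.000e-04  0.000e+00]
 [ 2.000e-04  9.630e-01  2.696e-01 -6.880e-02]
 [ 0.000e+00  0.000e+00  0.000e+00  1.000e+00]] [[367.46185592   0.         322.9259512 ]
 [  0.         367.46185592 237.58678158]
 [  0.           0.           1.        ]]
```

View pics/w0.png

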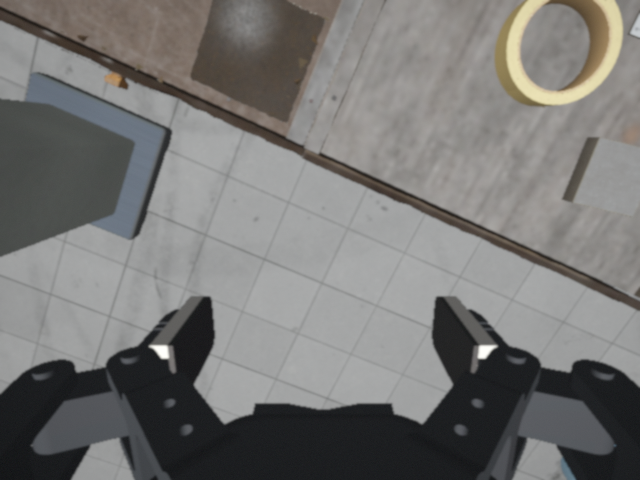

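Request:
jog_arm(increments=[{"ty":-0.024,"tz":-0.036,"tx":0.0},{"ty":-0.049,"tz":-0.072},{"ty":-0.073,"tz":-0.108},{"ty":-0.097,"tz":-0.145},{"ty":-0.122,"tz":-0.182}])

```text
$.increments[0]: bad value
```

Request:
jog_arm(increments=[{"ty":-0.023,"tz":-0.036,"tx":0.01},{"ty":-0.046,"tz":-0.072,"tx":0.02},{"ty":-0.069,"tz":-0.108,"tx":0.04},{"ty":-0.092,"tz":-0.144,"tx":0.06,"spin":-0.08},{"ty":-0.114,"tz":-0.18,"tx":0.08,"spin":-0.16}])

```text
$.increments[0]: bad value
```

Request:
jog_arm(increments=[{},{},{},{},{}])

```text
$.increments[0]: bad value
```

```bash
python3 - <<'E'
from h import *
s=ctrl.read_state(); T=toolT(s);print(T.round(3),s['joint_pos'].round(2)); w=ctrl.get_image('wrist'); save(w,'w1'); np.savez('w1',T=T,he=w['hand_eye'],K=w['mtx'])
for m in ['blank_oval_mid','sample_oval_mid']:
  for r in ctrl.outline_of(w,m)[:3]:
    print(m,(np.array(r['rect'])*[640,480,640,480]).round(),r['score'])
E
```

```text
[[ 0.     0.407 -0.914  0.264]
 [-0.    -0.914 -0.407 -0.594]
 [-1.     0.     0.     0.231]
 [ 0.     0.     0.     1.   ]] [-1.2   0.48  1.6  -0.    1.07 -0.05]
```

View pics/w1.png

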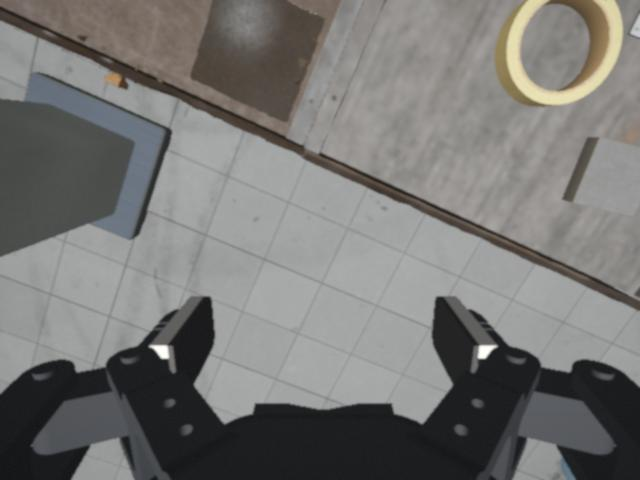

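All fields are probably required in every row.

Request:
jog_arm(increments=[{"tx":0,"ty":-0.024,"tz":-0.036,"spin":0,"gripper":0},{"tx":0,"ty":-0.049,"tz":-0.072,"spin":0,"gripper":0},{"tx":0,"ty":-0.073,"tz":-0.108,"spin":0,"gripper":0},{"tx":0,"ty":-0.097,"tz":-0.145,"spin":0,"gripper":0},{"tx":0,"ty":-0.122,"tz":-0.182,"spin":0,"gripper":0}])

```text
time_s: 1.65
position: [0.3817, -0.4069, 0.2314]
eef_rot: [1.991, 0.422, -1.99]
force: [0.5, 0.3, 0.4]
opening: 0.0857
```

Request:
jog_arm(increments=[{"tx":0.01,"ty":-0.023,"tz":-0.036,"spin":0,"gripper":0},{"tx":0.02,"ty":-0.046,"tz":-0.072,"spin":0,"gripper":0},{"tx":0.04,"ty":-0.069,"tz":-0.108,"spin":0,"gripper":0},{"tx":0.06,"ty":-0.092,"tz":-0.144,"spin":-0.08,"gripper":0},{"tx":0.08,"ty":-0.114,"tz":-0.18,"spin":-0.16,"gripper":0}])

```text
time_s: 2.15
position: [0.4999, -0.2295, 0.1509]
eef_rot: [1.891, 0.565, -1.89]
force: [0.4, 0.0, -0.3]
opening: 0.0858
```

Request:
jog_arm(increments=[{"tx":0,"ty":0,"tz":0,"spin":0,"gripper":0},{"tx":0,"ty":0,"tz":0,"spin":0,"gripper":0},{"tx":0,"ty":0,"tz":0,"spin":0,"gripper":0},{"tx":0,"ty":0,"tz":0,"spin":0,"gripper":0},{"tx":0,"ty":0,"tz":0,"spin":0,"gripper":0}])

```text
time_s: 2.65
position: [0.4989, -0.232, 0.1519]
eef_rot: [1.894, 0.561, -1.893]
force: [-0.3, -0.7, 0.9]
opening: 0.0853
```

```bash
python3 - <<'E'
from h import *
s=ctrl.read_state(); T=toolT(s);print(T.round(3),s['joint_pos'].round(2)); w=ctrl.get_image('wrist'); save(w,'w1'); np.savez('w1',T=T,he=w['hand_eye'],K=w['mtx'])
for m in ['blank_oval_mid','sample_oval_mid']:
  for r in ctrl.outline_of(w,m)[:3]:
    print(m,(np.array(r['rect'])*[640,480,640,480]).round(),r['score'])
E
```

```text
[[ 0.001  0.546 -0.838  0.499]
 [-0.    -0.838 -0.546 -0.232]
 [-1.     0.001 -0.     0.152]
 [ 0.     0.     0.     1.   ]] [-0.49  0.44  1.91 -0.    0.8   0.5 ]
blank_oval_mid [298. 183. 336. 252.] 0.9
sample_oval_mid [179. 250. 222. 300.] 0.79
```

View pics/w1.png

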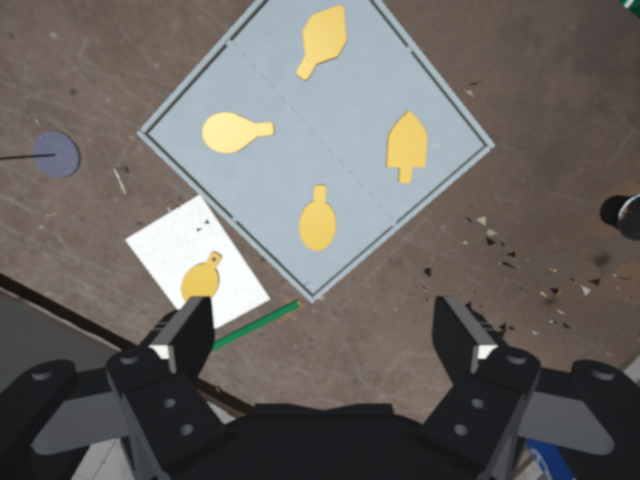

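Wrist view: the oval blank is at about (318,219) with its tab pointing up. The slip sample at (200,278) is an ellipse, so they match. Next I measure the blank.

```bash
cat >> h.py <<'E'
def brass(p,box,z,T):
    im=p['pixels'].astype(int); m=((im[...,0]-im[...,2])>60)
    k=np.zeros_like(m); l,t,r,b=[int(x) for x in box]; k[t:b,l:r]=1
    m=(m&k).astype(np.uint8); n,lab,st,c=cv2.connectedComponentsWithStats(m); i=1+np.argmax(st[1:,4]); m=(lab==i).astype(np.uint8)
    cs=max(cv2.findContours(m,cv2.RETR_EXTERNAL,cv2.CHAIN_APPROX_NONE)[0],key=len)[:,0].astype(float)
    vs,us=np.nonzero(m); X=ray(p,np.c_[us,vs],z,T)[:,:2]; C=X.mean(0)
    _,_,Vt=np.linalg.svd(X-C); a=Vt[0]; 
    t=(X-C)@a; 
    if (t**3).mean()<0: a=-a; t=-t
    b=np.array([-a[1],a[0]]); w=(X-C)@b
    lo,hi=t.min(),t.max(); ctr=C+a*(lo+24e-3+ (hi-lo-54e-3)/2)
    # refine lateral: width at mid
    tt=(X-ctr)@a; ww=(X-ctr)@b; sel=abs(tt)<.004; mid=(ww[sel].min()+ww[sel].max())/2; wid=ww[sel].max()-ww[sel].min()
    sel=(tt>.021); tabm=(ww[sel].min()+ww[sel].max())/2
    print('len',hi-lo,'wid',wid,'lat mid',mid,'tab lat',tabm,'ang',np.degrees(np.arctan2(a[1],a[0])))
    ang=np.arctan2(a[1],a[0])+np.arctan2(tabm-mid,.0255)
    return ctr+b*mid,ang
E
python3 - <<'E'
from h import *
d=np.load('w1.npz'); p={'pixels':cv2.cvtColor(cv2.imread('pics/w1.png'),cv2.COLOR_BGR2RGB),'mtx':d['K'],'hand_eye':d['he']}
T=d['T']
c,a=brass(p,(285,170,350,262),.009,T); print(c,np.degrees(a))
dx=np.r_[c,0.009]-T[:3,3]; print('tool shift',T[:3,:3].T@dx, 'tool y ang',np.degrees(np.arctan2(T[1,1],T[0,1])))
E
```

```text
len 0.05339184198570214 wid 0.028982906171266296 lat mid 0.00012605379392620266 tab lat 4.866481475968238e-05 ang 28.875781836864036
[ 0.49792077 -0.22739761] 28.70189759082479
tool shift [ 0.14286339 -0.00453631 -0.0016757 ] tool y ang -56.94087751750288
```

Request:
jog_arm(increments=[{"tx":0.03,"ty":-0.0045,"tz":-0.0017,"spin":0.076,"gripper":0.47},{"tx":0.06,"ty":-0.0045,"tz":-0.0017,"spin":0.076,"gripper":0.47},{"tx":0.09,"ty":-0.0045,"tz":-0.0017,"spin":0.076,"gripper":0.47},{"tx":0.11,"ty":-0.0045,"tz":-0.0017,"spin":0.076,"gripper":0.47},{"tx":0.11,"ty":-0.0045,"tz":-0.0017,"spin":0.076,"gripper":0.47}])

```text
time_s: 3.3
position: [0.4965, -0.2258, 0.0391]
eef_rot: [1.938, 0.501, -1.944]
force: [-0.2, -0.6, 0.5]
opening: 0.045
```

Request:
jog_arm(increments=[{"tx":0,"ty":0,"tz":0,"spin":0,"gripper":0.47},{"tx":0,"ty":0,"tz":0,"spin":0,"gripper":0.47},{"tx":0,"ty":0,"tz":0,"spin":0,"gripper":0.47},{"tx":0,"ty":0,"tz":0,"spin":0,"gripper":0.47},{"tx":0,"ty":0,"tz":0,"spin":0,"gripper":0.47}])

```text
time_s: 3.8
position: [0.4983, -0.2264, 0.0418]
eef_rot: [1.94, 0.498, -1.939]
force: [-0.2, 0.4, -0.8]
opening: 0.0451
```

```bash
python3 - <<'E'
from h import *
s=ctrl.read_state(); T=toolT(s);print(T.round(3),s['opening']); p=ctrl.get_image('wrist'); save(p,'w2'); np.savez('w2',T=T,he=p['hand_eye'],K=p['mtx'])
c0=proj(p,[.49792,-.2274,.009],T)[0]; print(c0)
c,a=brass(p,(c0[0]-50,c0[1]-80,c0[0]+50,c0[1]+90),.009,T); print(c,np.degrees(a))
dx=np.r_[c,0.0055]-T[:3,3]; print('tool shift',T[:3,:3].T@dx, 'tool y ang',np.degrees(np.arctan2(T[1,1],T[0,1])))
E
```

```text
[[ 0.001  0.482 -0.876  0.498]
 [-0.    -0.876 -0.482 -0.226]
 [-1.     0.001 -0.     0.042]
 [ 0.     0.     0.     1.   ]] 0.04509223210795443
[324.20895396 275.47540057]
len 0.05328921560246887 wid 0.029436871555714894 lat mid -1.4087519972644236e-05 tab lat -3.4286748783361395e-06 ang 28.839096954793483
[ 0.49805112 -0.22750054] 28.863046241178587
tool shift [0.03634037 0.00078356 0.00076131] tool y ang -61.192787793773526
```

View pics/w2.png

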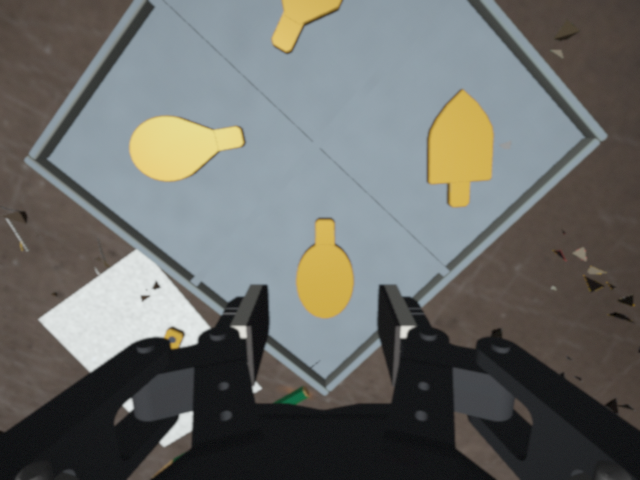

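Two measurements agree: the blank is at (0.498,-0.2275), angle 28.8°. Descending and gripping.

Request:
jog_arm(increments=[{"tx":0.015,"ty":0.0008,"tz":0.0007,"spin":0,"gripper":0.47},{"tx":0.028,"ty":0.0008,"tz":0.0007,"spin":0,"gripper":0.47},{"tx":0.036,"ty":0.0008,"tz":0.0007,"spin":0,"gripper":0.47},{"tx":0.036,"ty":0.0008,"tz":0.0007,"spin":0,"gripper":0.47},{"tx":0.036,"ty":0.0008,"tz":0.0007,"spin":0,"gripper":0.47}])

```text
time_s: 4.35
position: [0.4977, -0.2272, 0.0051]
eef_rot: [1.939, 0.499, -1.94]
force: [0.8, 0.5, 0.4]
opening: 0.0458
```

```bash
python3 - <<'E'
from h import *
s=ctrl.read_state(); T=toolT(s);print(T.round(4)[:3,3],s['opening'],s['force']); p=ctrl.get_image('wrist'); save(p,'w3')
E
```

```text
[ 0.4977 -0.2272  0.0051] 0.04578430550376434 [0.75636632 0.5382245  0.37449044]
```

View pics/w3.png

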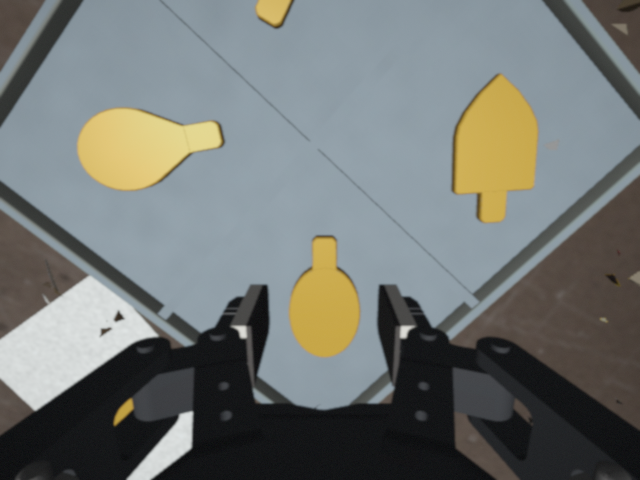

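Request:
jog_arm(grip_force=50, increments=[{"tx":0,"ty":0,"tz":0,"spin":0,"gripper":0.6},{"tx":0,"ty":0,"tz":0,"spin":0,"gripper":0.75},{"tx":0,"ty":0,"tz":0,"spin":0,"gripper":0.8},{"tx":0,"ty":0,"tz":0,"spin":0,"gripper":0.8},{"tx":0,"ty":0,"tz":0,"spin":0,"gripper":0.8}])

```text
time_s: 4.9
position: [0.4981, -0.2275, 0.006]
eef_rot: [1.94, 0.497, -1.939]
force: [-1.4, 0.2, 7.5]
opening: 0.0263
```

Request:
jog_arm(increments=[{"tx":-0.01,"ty":0,"tz":0,"spin":0,"gripper":0.8},{"tx":-0.03,"ty":0,"tz":0,"spin":0,"gripper":0.8},{"tx":-0.07,"ty":0,"tz":0,"spin":0,"gripper":0.8},{"tx":-0.11,"ty":0,"tz":0,"spin":0,"gripper":0.8},{"tx":-0.145,"ty":0,"tz":0,"spin":0,"gripper":0.8}])

```text
time_s: 5.4
position: [0.4979, -0.2274, 0.153]
eef_rot: [1.94, 0.497, -1.939]
force: [1.1, -0.4, -0.3]
opening: 0.0263
```

```bash
python3 - <<'E'
from h import *
s=ctrl.read_state(); T=toolT(s);print(T.round(4),s['opening'],s['force'],s['joint_pos']); p=ctrl.get_image('wrist'); save(p,'w4'); np.savez('w4',T=T,he=p['hand_eye'],K=p['mtx'])
E
```

```text
[[ 1.000e-03  4.819e-01 -8.762e-01  4.979e-01]
 [-5.000e-04 -8.762e-01 -4.819e-01 -2.274e-01]
 [-1.000e+00  1.000e-03 -7.000e-04  1.530e-01]
 [ 0.000e+00  0.000e+00  0.000e+00  1.000e+00]] 0.02632918736401678 [ 1.13148154 -0.43141426 -0.33670094] [-4.83768583e-01  4.33930486e-01  1.91177541e+00  1.26664303e-05
  7.94717796e-01  5.84240528e-01]
```

View pics/w4.png

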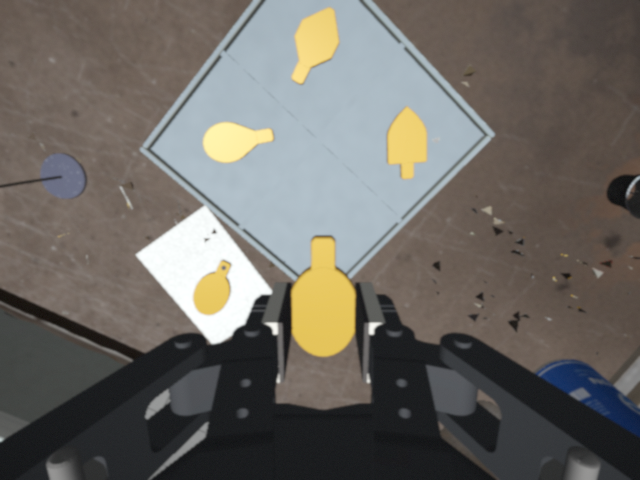

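The blank is held, tab forward. I measure its pose in the hand, then move toward the jig.

```bash
python3 - <<'E'
from h import *
d=np.load('w4.npz'); p={'pixels':cv2.cvtColor(cv2.imread('pics/w4.png'),cv2.COLOR_BGR2RGB),'mtx':d['K'],'hand_eye':d['he']}
T=d['T']
for dz in (.002,.003,.004):
    c,a=brass(p,(288,225,358,362),T[2,3]+dz,T); print(dz,T[:3,:3].T@(np.r_[c,T[2,3]]-T[:3,3]),np.degrees(a),'yang',np.degrees(np.arctan2(T[1,1],T[0,1])))
    print(np.linalg.norm(c))
E
```

```text
len 0.05438860707635997 wid 0.027216085566900333 lat mid -5.706438006059401e-05 tab lat 2.68108736962442e-05 ang 29.05187342512498
0.002 [-5.21180538e-07 -4.17874587e-08  7.98913266e-04] 29.240331492380303 yang -61.192940734470156
0.5468534426289483
len 0.05400496822030704 wid 0.027024112495803547 lat mid -5.666186720468865e-05 tab lat 2.6621758854147165e-05 ang 29.051873425124974
0.003 [-2.15663792e-07 -5.98187866e-07  3.29725338e-04] 29.23900218234174 yang -61.192940734470156
0.5471327472815425
len 0.05362132936425405 wid 0.026832139424706705 lat mid -5.6259354349727855e-05 tab lat 2.6432644011103838e-05 ang 29.051873425124974
0.004 [ 8.98529540e-08 -1.15458827e-06 -1.39462589e-04] 29.237672872101726 yang -61.192940734470156
0.5474123115677914
```

Request:
jog_arm(increments=[{"tx":0,"ty":-0.03,"tz":-0.019,"spin":0,"gripper":0.8},{"tx":0,"ty":-0.065,"tz":-0.042,"spin":0,"gripper":0.8},{"tx":0,"ty":-0.1,"tz":-0.064,"spin":0,"gripper":0.8},{"tx":0,"ty":-0.135,"tz":-0.087,"spin":0,"gripper":0.8},{"tx":0,"ty":-0.17,"tz":-0.109,"spin":0,"gripper":0.8}])

```text
time_s: 5.95
position: [0.5114, -0.0243, 0.151]
eef_rot: [1.941, 0.498, -1.939]
force: [0.2, -0.5, -0.1]
opening: 0.026
```

Request:
jog_arm(increments=[{"tx":0,"ty":-0.035,"tz":-0.022,"spin":0.07,"gripper":0.8},{"tx":0,"ty":-0.07,"tz":-0.045,"spin":0.14,"gripper":0.8},{"tx":0,"ty":-0.105,"tz":-0.067,"spin":0.21,"gripper":0.8},{"tx":0,"ty":-0.135,"tz":-0.085,"spin":0.28,"gripper":0.8},{"tx":0,"ty":-0.148,"tz":-0.095,"spin":0.28,"gripper":0.8}])

```text
time_s: 6.45
position: [0.5232, 0.1523, 0.1509]
eef_rot: [2.105, 0.236, -2.103]
force: [-0.2, -0.6, -0.9]
opening: 0.0262
```

Request:
jog_arm(increments=[{"tx":0,"ty":0,"tz":0,"spin":0,"gripper":0.8},{"tx":0,"ty":0,"tz":0,"spin":0,"gripper":0.8},{"tx":0,"ty":0,"tz":0,"spin":0,"gripper":0.8},{"tx":0,"ty":0,"tz":0,"spin":0,"gripper":0.8},{"tx":0,"ty":0,"tz":0,"spin":0,"gripper":0.8}])

```text
time_s: 6.95
position: [0.5234, 0.1487, 0.1504]
eef_rot: [2.104, 0.234, -2.104]
force: [-0.2, 0.0, -0.9]
opening: 0.026
```

```bash
python3 - <<'E'
from h import *
s=ctrl.read_state(); T=toolT(s);print(T.round(4),s['opening'],s['force'],s['joint_pos'].round(2)); p=ctrl.get_image('wrist'); save(p,'w5'); np.savez('w5',T=T,he=p['hand_eye'],K=p['mtx'])
t=ctrl.get_image('top'); save(t,'top1')
im=cv2.imread('pics/top1.png'); cv2.imwrite('pics/top1c.png',cv2.resize(im[180:340,160:340],None,fx=4,fy=3.5,interpolation=cv2.INTER_CUBIC))
E
```

```text
[[-0.000e+00  2.200e-01 -9.755e-01  5.234e-01]
 [-1.000e-04 -9.755e-01 -2.200e-01  1.487e-01]
 [-1.000e+00  0.000e+00  1.000e-04  1.504e-01]
 [ 0.000e+00  0.000e+00  0.000e+00  1.000e+00]] 0.02597331133011754 [-0.16573801  0.00773652 -0.88505986] [ 0.22  0.43  1.92 -0.    0.79  1.57]
```

View pics/w5.png

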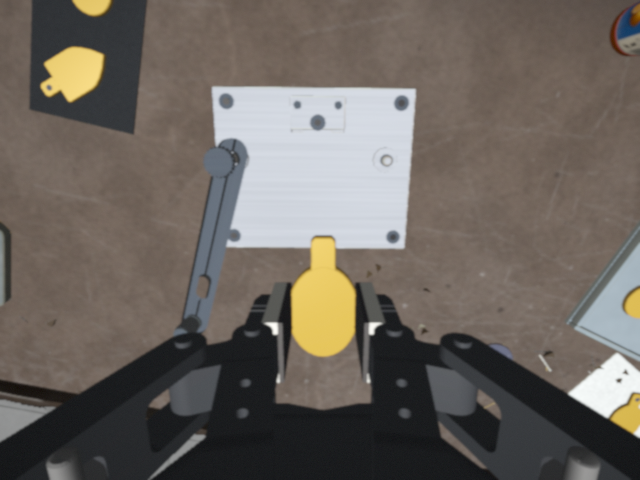

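Jig view: plate corners near (212,87), (415,89), (405,248) and (230,247), stud at (387,160), pivot head at (219,161). The strap clears the blank's spot. I fit the jig pose next.

```bash
python3 - <<'E'
from h import *
from scipy.optimize import least_squares
im=cv2.imread('pics/w5.png')
cv2.imwrite('pics/w5z.png',cv2.resize(im[75:265,195:425],None,fx=3.4,fy=3.1,interpolation=cv2.INTER_CUBIC))
d=np.load('w5.npz'); p={'mtx':d['K'],'hand_eye':d['he']};T=d['T']
g=cv2.cvtColor(im,cv2.COLOR_BGR2GRAY)
pts=np.array([[212,87],[415,89],[405,248]],np.float32).reshape(-1,1,2)
cc=cv2.cornerSubPix(g,pts,(5,5),(-1,-1),(3,50,.01))[:,0]; print(cc)
J=np.array([[50,76,12],[50,-70,12],[-70,-70,12]])/1e3
uv=cc
W=ray(p,uv,.012,T)
def pose(q,X): c,s=np.cos(q[2]),np.sin(q[2]); return np.c_[q[0]+c*X[:,0]-s*X[:,1],q[1]+s*X[:,0]+c*X[:,1],X[:,2]]
r=least_squares(lambda q:(pose(q,J)-W)[:,:2].ravel(),[.572,.161,.22]); q=r.x
print(q,np.degrees(q[2]),(r.fun*1e3).round(2))
for n,X in dict(stud=[0,-50,27],piv=[0,62,58],bush=[30,0,29],b1=[19,19,26],b2=[19,-19,26],b3=[43,19,26],stop=[30,0,12]).items():
    print(n,proj(p,pose(q,np.array([X])/1e3),T)[0].round(1))
np.save('q',q)
E
```

```text
[[211.54416  86.26589]
 [415.2476   88.38625]
 [404.03424 247.9115 ]]
[0.57270372 0.16434628 0.21318741] 12.214739043011278 [-0.01  0.17  0.25 -0.08 -0.25 -0.09]
stud [387.1 160.5]
piv [218.  162.3]
bush [317.1 115.4]
b1 [290.  131.9]
b2 [344.2 132.4]
b3 [289.5  95.4]
stop [317.5 116.6]
```

View pics/w5z.png

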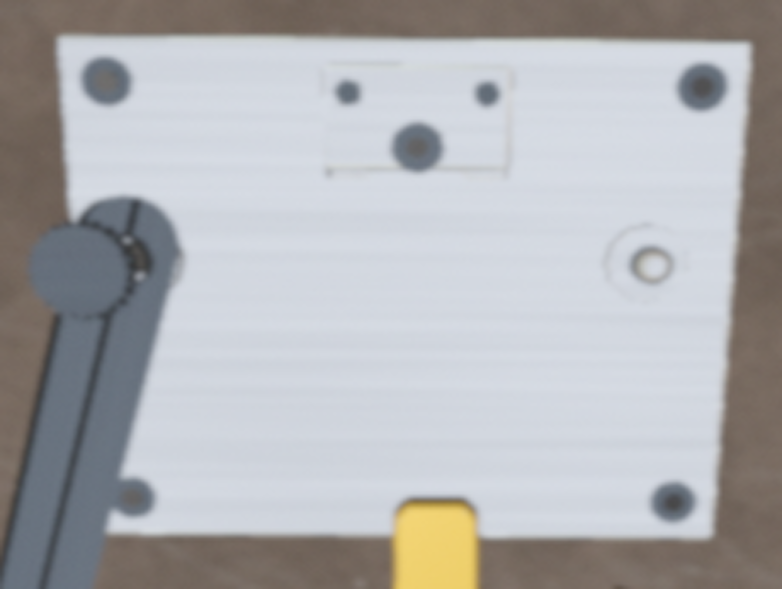

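Jig at (0.5727,0.1643), 12.2°. The stud and pivot reproject within about 1 px. I move above the plate with the tab short of the mouth.

Request:
jog_arm(increments=[{"tx":0.0,"ty":-0.0046,"tz":-0.0316,"spin":0.01,"gripper":0.8},{"tx":0.03,"ty":-0.0046,"tz":-0.0316,"spin":0.01,"gripper":0.8},{"tx":0.07,"ty":-0.0046,"tz":-0.0316,"spin":0.01,"gripper":0.8},{"tx":0.1,"ty":-0.0046,"tz":-0.0316,"spin":0.01,"gripper":0.8},{"tx":0.12,"ty":-0.0046,"tz":-0.0316,"spin":0.01,"gripper":0.8}])

```text
time_s: 7.55
position: [0.5522, 0.1606, 0.0281]
eef_rot: [2.107, 0.225, -2.111]
force: [-0.9, -0.9, 0.1]
opening: 0.0262
```

Request:
jog_arm(increments=[{"tx":0,"ty":0,"tz":0,"spin":0,"gripper":0.8},{"tx":0,"ty":0,"tz":0,"spin":0,"gripper":0.8},{"tx":0,"ty":0,"tz":0,"spin":0,"gripper":0.8},{"tx":0,"ty":0,"tz":0,"spin":0,"gripper":0.8},{"tx":0,"ty":0,"tz":0,"spin":0,"gripper":0.8}])

```text
time_s: 8.05
position: [0.5537, 0.1612, 0.0313]
eef_rot: [2.111, 0.226, -2.108]
force: [-0.3, -0.1, -0.8]
opening: 0.0263
```

```bash
cat >> h.py <<'E'
def rel(T,q,X):
    """jig point X (m) minus TCP, in tool axes"""
    c,s=np.cos(q[2]),np.sin(q[2]); w=np.array([q[0]+c*X[0]-s*X[1],q[1]+s*X[0]+c*X[1],X[2]])
    return T[:3,:3].T@(w-T[:3,3])
def injig(T,q):
    c,s=np.cos(q[2]),np.sin(q[2]); d=T[:2,3]-q[:2]; a=np.degrees(np.arctan2(T[1,1],T[0,1])-q[2])
    return np.r_[c*d[0]+s*d[1],-s*d[0]+c*d[1],T[2,3]].round(4),a
E
python3 - <<'E'
from h import *
q=np.load('q.npy')
s=ctrl.read_state(); T=toolT(s);print(s['opening'],s['force']); p=ctrl.get_image('wrist'); save(p,'w6'); np.savez('w6',T=T,he=p['hand_eye'],K=p['mtx'])
print(injig(T,q),rel(T,q,[-.02,0,.0145]))
E
```

```text
0.026265503295389327 [-0.26679599 -0.05322523 -0.83313346]
(array([-0.0192,  0.001 ,  0.0313]), np.float64(-90.02125045485292)) [0.01684327 0.00096411 0.00083073]
```

View pics/w6.png

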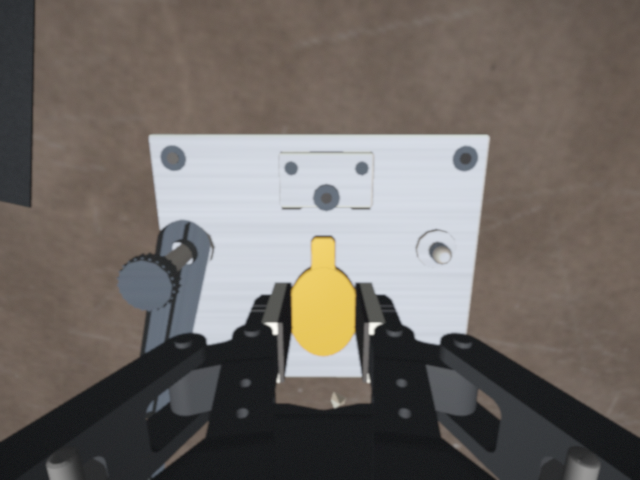

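```bash
python3 - <<'E'
from h import *
from scipy.optimize import least_squares
im=cv2.imread('pics/w6.png');d=np.load('w6.npz'); p={'mtx':d['K'],'hand_eye':d['he']};T=d['T'];q=np.load('q.npy')
g=cv2.cvtColor(im,cv2.COLOR_BGR2GRAY)
cc=cv2.cornerSubPix(g,np.array([[150,135],[489,135],[280,208],[373,208],[280,153],[373,153]],np.float32).reshape(-1,1,2),(4,4),(-1,-1),(3,50,.01))[:,0]
J=np.array([[50,76,12],[50,-70,12],[19,19,26],[19,-19,26],[43,19,26],[43,-19,26]])/1e3
def pose(q,X): c,s=np.cos(q[2]),np.sin(q[2]); return np.c_[q[0]+c*X[:,0]-s*X[:,1],q[1]+s*X[:,0]+c*X[:,1],X[:,2]]
print(cc.round(1).tolist()); print(proj(p,pose(q,J),T).round(1).tolist())
r=least_squares(lambda q:(proj(p,pose(q,J),T)-cc).ravel(),q); print(q,r.x,r.fun.round(1))
np.save('q2',r.x); print(injig(T,r.x),rel(T,r.x,[-.02,0,.0145]))
E
```

```text
[[148.60000610351562, 134.6999969482422], [488.29998779296875, 134.6999969482422], [280.70001220703125, 207.8000030517578], [370.5, 207.89999389648438], [279.20001220703125, 151.6999969482422], [372.6000061035156, 152.0]]
[[147.7, 133.9], [489.3, 133.7], [279.6, 211.7], [371.5, 211.6], [277.6, 152.1], [373.6, 152.0]]
[0.57270372 0.16434628 0.21318741] [0.57307254 0.16440769 0.21250545] [-0.9 -1.8  1.2 -1.8 -1.1  2.9  1.2  2.8 -1.5 -0.6  1.2 -0.9]
(array([-0.0196,  0.001 ,  0.0313]), np.float64(-89.98217676291021)) [0.01684388 0.00096835 0.00045725]
```

Request:
jog_arm(increments=[{"tx":0.006,"ty":0.001,"tz":0.0005,"spin":0,"gripper":0.8},{"tx":0.011,"ty":0.001,"tz":0.0005,"spin":0,"gripper":0.8},{"tx":0.0155,"ty":0.001,"tz":0.0005,"spin":0,"gripper":0.8},{"tx":0.0155,"ty":0.001,"tz":0.0005,"spin":0,"gripper":0.8},{"tx":0.0155,"ty":0.001,"tz":0.0005,"spin":0,"gripper":0.8}])

```text
time_s: 8.6
position: [0.5527, 0.1599, 0.0143]
eef_rot: [2.109, 0.225, -2.11]
force: [0.7, -0.0, -0.5]
opening: 0.0263
```

```bash
python3 - <<'E'
from h import *
q=np.load('q2.npy')
s=ctrl.read_state(); T=toolT(s);print(s['opening'],s['force']); p=ctrl.get_image('wrist'); save(p,'w7'); t=ctrl.get_image('scene'); save(t,'s7')
print(injig(T,q),rel(T,q,[0,0,.0145]))
E
```

```text
0.02634063882196162 [ 0.66223087 -0.0281923  -0.52967946]
(array([-0.0209, -0.0001,  0.0143]), np.float64(-89.98488242571072)) [-1.80697753e-04 -6.63140109e-05 -2.08934862e-02]
```

View pics/w7.png

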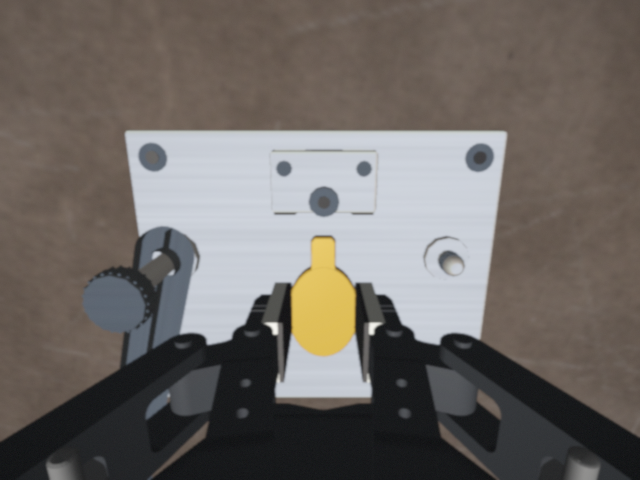

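Well lined up and not yet touching. I slide it in along jig +x, about 17 mm first.

Request:
jog_arm(increments=[{"tx":0,"ty":0,"tz":-0.006,"spin":0,"gripper":0.8},{"tx":0,"ty":0,"tz":-0.012,"spin":0,"gripper":0.8},{"tx":0,"ty":0,"tz":-0.0165,"spin":0,"gripper":0.8},{"tx":0,"ty":0,"tz":-0.018,"spin":0,"gripper":0.8},{"tx":0,"ty":0,"tz":-0.018,"spin":0,"gripper":0.8}])

```text
time_s: 9.2
position: [0.5708, 0.1639, 0.0147]
eef_rot: [2.109, 0.225, -2.109]
force: [-0.2, 0.8, -0.7]
opening: 0.0265
```

Request:
jog_arm(increments=[{"tx":0,"ty":0,"tz":-0.0005,"spin":0,"gripper":0.8},{"tx":0,"ty":0,"tz":-0.001,"spin":0,"gripper":0.8},{"tx":0,"ty":0,"tz":-0.0015,"spin":0,"gripper":0.8},{"tx":0,"ty":0,"tz":-0.002,"spin":0,"gripper":0.8},{"tx":0,"ty":0,"tz":-0.002,"spin":0,"gripper":0.8}])

```text
time_s: 9.7
position: [0.5725, 0.1642, 0.0148]
eef_rot: [2.109, 0.225, -2.109]
force: [0.2, -0.0, -1.2]
opening: 0.0266
```

Request:
jog_arm(increments=[{"tx":0,"ty":0,"tz":-0.0003,"spin":0,"gripper":0.8},{"tx":0,"ty":0,"tz":-0.0006,"spin":0,"gripper":0.8},{"tx":0,"ty":0,"tz":-0.001,"spin":0,"gripper":0.8},{"tx":0,"ty":0,"tz":-0.001,"spin":0,"gripper":0.8},{"tx":0,"ty":0,"tz":-0.001,"spin":0,"gripper":0.8}])

```text
time_s: 10.2
position: [0.5731, 0.1644, 0.0147]
eef_rot: [2.108, 0.225, -2.11]
force: [-2.5, -0.8, -0.6]
opening: 0.0261
```

Request:
jog_arm(increments=[{"tx":0,"ty":0,"tz":-0.0003,"spin":0,"gripper":0.8},{"tx":0,"ty":0,"tz":-0.0006,"spin":0,"gripper":0.8},{"tx":0,"ty":0,"tz":-0.001,"spin":0,"gripper":0.8},{"tx":0,"ty":0,"tz":-0.001,"spin":0,"gripper":0.8},{"tx":0,"ty":0,"tz":-0.001,"spin":0,"gripper":0.8}])

```text
time_s: 10.7
position: [0.5732, 0.1644, 0.0145]
eef_rot: [2.107, 0.225, -2.111]
force: [-6.6, -1.3, -0.5]
opening: 0.0261
```

Stop contact came right where expected (x ≈ 0, 6.6 N). Pressing down lightly.

Request:
jog_arm(increments=[{"tx":0.0005,"ty":0,"tz":0,"spin":0,"gripper":0.8},{"tx":0.001,"ty":0,"tz":0,"spin":0,"gripper":0.8},{"tx":0.0015,"ty":0,"tz":0,"spin":0,"gripper":0.8},{"tx":0.0015,"ty":0,"tz":0,"spin":0,"gripper":0.8},{"tx":0.0015,"ty":0,"tz":0,"spin":0,"gripper":0.8}])

```text
time_s: 11.2
position: [0.5733, 0.1644, 0.0139]
eef_rot: [2.107, 0.225, -2.111]
force: [-12.0, -2.6, 19.4]
opening: 0.0262
```

Request:
jog_arm(increments=[{"tx":-0.0008,"ty":0,"tz":0,"spin":0,"gripper":0.8},{"tx":-0.0008,"ty":0,"tz":0,"spin":0,"gripper":0.65},{"tx":-0.0008,"ty":0,"tz":0,"spin":0,"gripper":0.5},{"tx":-0.0008,"ty":0,"tz":0,"spin":0,"gripper":0.5},{"tx":-0.0008,"ty":0,"tz":0,"spin":0,"gripper":0.5}])

```text
time_s: 11.7
position: [0.5748, 0.1647, 0.0142]
eef_rot: [2.11, 0.225, -2.108]
force: [-1.1, -0.8, -0.3]
opening: 0.0425
```

Request:
jog_arm(increments=[{"tx":-0.02,"ty":0,"tz":0,"spin":0,"gripper":0.5},{"tx":-0.05,"ty":0,"tz":0,"spin":0,"gripper":0.5},{"tx":-0.09,"ty":0,"tz":0.02,"spin":0,"gripper":0.5},{"tx":-0.12,"ty":0,"tz":0.04,"spin":0,"gripper":0.5},{"tx":-0.14,"ty":0,"tz":0.05,"spin":0,"gripper":0.5}])

```text
time_s: 12.2
position: [0.5247, 0.1539, 0.1561]
eef_rot: [2.11, 0.225, -2.108]
force: [0.3, -0.2, -0.0]
opening: 0.0429
```

Request:
jog_arm(increments=[{"tx":0,"ty":0,"tz":0,"spin":0,"gripper":0.5},{"tx":0,"ty":0,"tz":0,"spin":0,"gripper":0.5},{"tx":0,"ty":0,"tz":0,"spin":0,"gripper":0.5},{"tx":0,"ty":0,"tz":0,"spin":0,"gripper":0.5},{"tx":0,"ty":0,"tz":0,"spin":0,"gripper":0.5}])

```text
time_s: 12.7
position: [0.5253, 0.154, 0.1532]
eef_rot: [2.108, 0.225, -2.111]
force: [0.5, -0.1, -0.6]
opening: 0.0429
```

```bash
python3 - <<'E'
from h import *
q=np.load('q2.npy')
s=ctrl.read_state(); T=toolT(s);print(s['opening'],s['force'],injig(T,q)); p=ctrl.get_image('wrist'); save(p,'w8'); np.savez('w8',T=T,he=p['hand_eye'],K=p['mtx'])
def P(X):
    return proj(p,T[:3,3]+T[:3,:3]@rel(T,q,np.array(X)),T)[0].round(1)
print({k:P(v).tolist() for k,v in dict(mid=[0,0,.017],foot=[-.024,0,.017],l=[0,.015,.017],r=[0,-.015,.017],b1=[.019,.019,.026],piv=[0,.062,.058],collar=[0,.062,.017],stud=[0,-.05,.027]).items()})
E
```

```text
0.04285316077606221 [ 0.53275402 -0.12422533 -0.61828062] (array([-4.890e-02, -1.000e-04,  1.532e-01]), np.float64(-89.98327602002503))
{'mid': [323.1, 162.1], 'foot': [323.1, 194.0], 'l': [303.1, 162.1], 'r': [343.2, 162.1], 'b1': [296.4, 135.8], 'piv': [226.3, 166.8], 'collar': [240.2, 162.1], 'stud': [392.4, 163.1]}
```

View pics/w8.png

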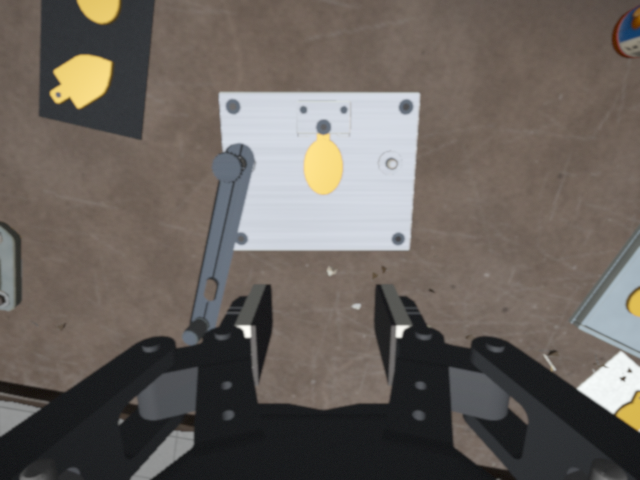

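Blank is seated: its foot is at (323,195) against 194 predicted. Next is the strap knob. I go above it with the jaws across the strap.

Request:
jog_arm(increments=[{"tx":0,"ty":-0.026,"tz":0.024,"spin":0.08,"gripper":0.4},{"tx":0,"ty":-0.052,"tz":0.048,"spin":0.16,"gripper":0.4},{"tx":0,"ty":-0.078,"tz":0.072,"spin":0.24,"gripper":0.4},{"tx":0,"ty":-0.102,"tz":0.094,"spin":0.318,"gripper":0.4},{"tx":0,"ty":-0.102,"tz":0.094,"spin":0.318,"gripper":0.4}])

```text
time_s: 13.25
position: [0.4089, 0.2351, 0.1537]
eef_rot: [-2.165, 0.116, 2.17]
force: [-0.3, -1.0, 0.9]
opening: 0.051
```

Request:
jog_arm(increments=[{"tx":0,"ty":0,"tz":0,"spin":0,"gripper":0.4},{"tx":0,"ty":0,"tz":0,"spin":0,"gripper":0.4},{"tx":0,"ty":0,"tz":0,"spin":0,"gripper":0.4},{"tx":0,"ty":0,"tz":0,"spin":0,"gripper":0.4},{"tx":0,"ty":0,"tz":0,"spin":0,"gripper":0.4}])

```text
time_s: 13.75
position: [0.4124, 0.2336, 0.154]
eef_rot: [-2.167, 0.115, 2.167]
force: [0.6, -0.6, 0.7]
opening: 0.0511
```

```bash
python3 - <<'E'
from h import *
q=np.load('q2.npy')
s=ctrl.read_state(); T=toolT(s);print(s['joint_pos'].round(2),s['opening'],s['force'],injig(T,q),T.round(4)); p=ctrl.get_image('wrist'); save(p,'w9'); np.savez('w9',T=T,he=p['hand_eye'],K=p['mtx'])
for m in ['strap_knob','strap_slot']:
  for r in ctrl.look_for(p,m)[:2]: print(m,(np.array(r['rect'])*[640,480,640,480]).round(),r['score'])
print(proj(p,[.412,.234,.035],T))
E
```

```text
[ 0.45  0.34  2.07 -0.    0.73  2.13] 0.051093828365469746 [ 0.55850355 -0.57242208  0.69774478] (array([-0.1424,  0.1015,  0.154 ]), np.float64(-108.23583670630848)) [[-0.     -0.1056 -0.9944  0.4124]
 [-0.     -0.9944  0.1056  0.2336]
 [-1.      0.      0.      0.154 ]
 [ 0.      0.      0.      1.    ]]
strap_knob [292.   2. 331. 242.] 0.93
strap_slot [295.   4. 332. 239.] 0.73
strap_slot [106.   0. 150.  21.] 0.28
[[322.93743937 231.89087221]]
```

View pics/w9.png

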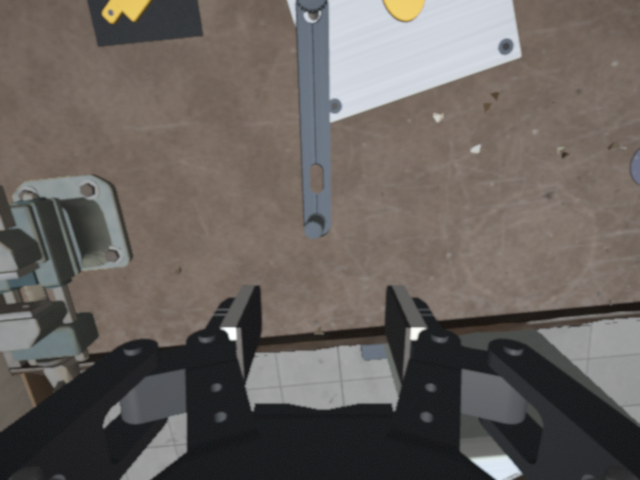

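```bash
python3 - <<'E'
import cv2,numpy as np
a=cv2.imread('pics/w8.png')[260:360,160:260];b=cv2.imread('pics/w9.png')[150:250,270:370]
cv2.imwrite('pics/z89.png',np.hstack([cv2.resize(x,None,fx=4,fy=4,interpolation=cv2.INTER_CUBIC) for x in (a,b)]))
E
```

```text
(no output)
```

View pics/z89.png

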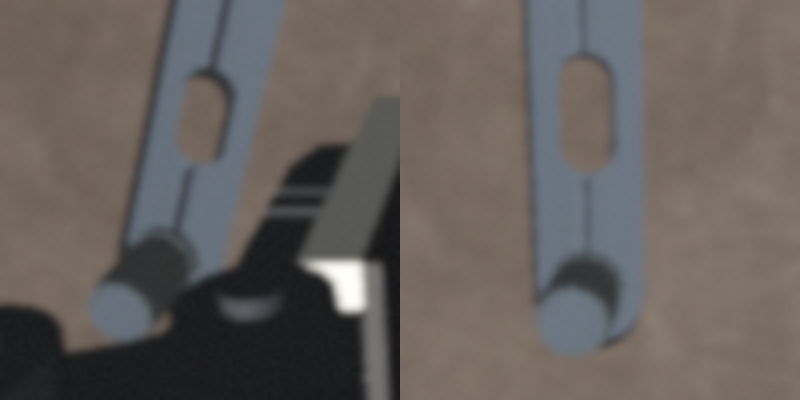

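```bash
python3 - <<'E'
from h import *
q=np.load('q2.npy')
P={'top':((190.5,337.8),(313.3,230)),'base':((201.3,324.5),(316.5,218.8)),'slot':((211.5,288.8),(316.5,178.3))}
D=[np.load(f) for f in('w8.npz','w9.npz')]; pp=[{'mtx':d['K'],'hand_eye':d['he']} for d in D]
for k,v in P.items():
    best=min((np.linalg.norm(ray(pp[0],v[0],z,D[0]['T'])-ray(pp[1],v[1],z,D[1]['T'])),z) for z in np.arange(-.01,.06,.0005))
    z=best[1]; print(k,best,ray(pp[0],v[0],z,D[0]['T'])[0].round(4),ray(pp[1],v[1],z,D[1]['T'])[0].round(4))
for z in (.025,.03,.035): print(z,ray(pp[1],(313.3,230),z,D[1]['T'])[0].round(4))
c,s=np.cos(q[2]),np.sin(q[2]); print('piv',q[0]-s*.062,q[1]+c*.062)
E
```

```text
top (np.float64(0.00021123578571048896), np.float64(0.029000000000000033)) [0.4126 0.241  0.029 ] [0.4127 0.2413 0.029 ]
base (np.float64(0.0010694308936612786), np.float64(0.014000000000000021)) [0.4173 0.2375 0.014 ] [0.4177 0.2385 0.014 ]
slot (np.float64(0.0002693728486297109), np.float64(0.0065000000000000144)) [0.4483 0.235  0.0065] [0.4485 0.2352 0.0065]
0.025 [0.4116 0.2415 0.025 ]
0.03 [0.4129 0.2412 0.03  ]
0.035 [0.4142 0.2409 0.035 ]
piv 0.5599961465036096 0.22501303826949665
```

Knob triangulated: top at (0.413,0.241,0.029), leaning slightly; slot is 112 mm from the pivot, as specified. Descending on the knob.

Request:
jog_arm(increments=[{"tx":0.03,"ty":-0.0063,"tz":-0.0006,"spin":0,"gripper":0.4},{"tx":0.06,"ty":-0.0063,"tz":-0.0006,"spin":0,"gripper":0.4},{"tx":0.085,"ty":-0.0063,"tz":-0.0006,"spin":0,"gripper":0.4},{"tx":0.095,"ty":-0.0063,"tz":-0.0006,"spin":0,"gripper":0.4},{"tx":0.1,"ty":-0.0063,"tz":-0.0006,"spin":0,"gripper":0.4}])

```text
time_s: 14.4
position: [0.413, 0.2399, 0.0534]
eef_rot: [-2.166, 0.115, 2.169]
force: [0.7, -0.0, 0.7]
opening: 0.0518
```

Request:
jog_arm(increments=[{"tx":0.01,"ty":0,"tz":0,"spin":0,"gripper":0.4},{"tx":0.02,"ty":0,"tz":0,"spin":0,"gripper":0.4},{"tx":0.03,"ty":0,"tz":0,"spin":0,"gripper":0.4},{"tx":0.039,"ty":0,"tz":0,"spin":0,"gripper":0.4},{"tx":0.039,"ty":0,"tz":0,"spin":0,"gripper":0.4}])

```text
time_s: 14.9
position: [0.4128, 0.2399, 0.014]
eef_rot: [-2.166, 0.115, 2.169]
force: [0.1, 0.2, 0.4]
opening: 0.0514
```

```bash
python3 - <<'E'
from h import *
s=ctrl.read_state(); T=toolT(s);print(s['opening'],s['force'],T[:3,3]); p=ctrl.get_image('wrist'); save(p,'w10')
print(proj(p,[.4127,.2412,.029],T))
E
```

```text
0.051391059483664264 [0.10000945 0.24302252 0.38379737] [0.41278178 0.23985388 0.01404294]
[[320.18507663 319.28888524]]
```

View pics/w10.png

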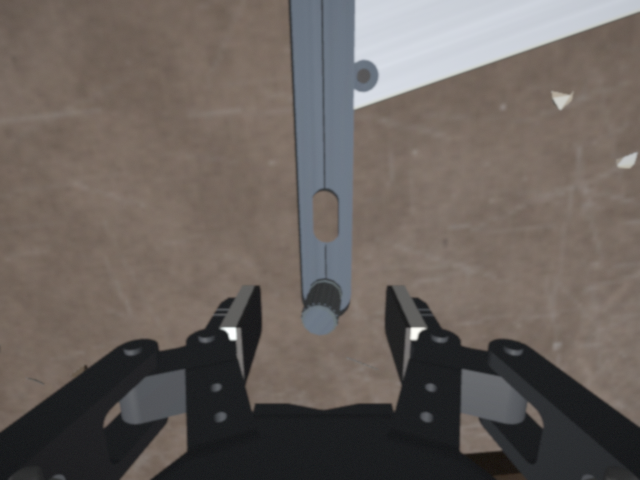

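Knob top at (320,319), centred between the pads. I close with 60 N.

Request:
jog_arm(grip_force=60, increments=[{"tx":0,"ty":0,"tz":0,"spin":0,"gripper":0.6},{"tx":0,"ty":0,"tz":0,"spin":0,"gripper":0.8},{"tx":0,"ty":0,"tz":0,"spin":0,"gripper":1.0},{"tx":0,"ty":0,"tz":0,"spin":0,"gripper":1.0},{"tx":0,"ty":0,"tz":0,"spin":0,"gripper":1.0}])

```text
time_s: 15.45
position: [0.4135, 0.2402, 0.0153]
eef_rot: [-2.168, 0.114, 2.167]
force: [-0.2, 0.1, 1.8]
opening: 0.0106
```

```bash
python3 - <<'E'
from h import *
s=ctrl.read_state(); T=toolT(s);print(s['opening'],s['force'],T.round(4)); p=ctrl.get_image('wrist'); save(p,'w11')
E
```

```text
0.010608832248217542 [-0.20154246  0.1348022   1.79235684] [[ 4.000e-04 -1.050e-01 -9.945e-01  4.135e-01]
 [ 2.000e-04 -9.945e-01  1.050e-01  2.402e-01]
 [-1.000e+00 -2.000e-04 -3.000e-04  1.530e-02]
 [ 0.000e+00  0.000e+00  0.000e+00  1.000e+00]]
```

View pics/w11.png

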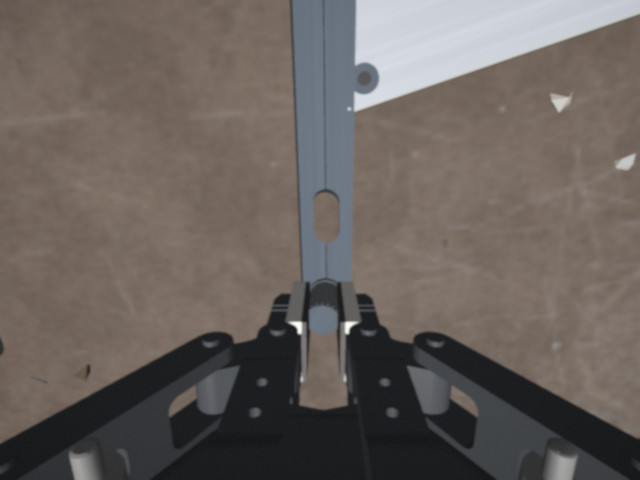

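Request:
jog_arm(increments=[{"tx":-0.006,"ty":0,"tz":0,"spin":0,"gripper":1.0},{"tx":-0.013,"ty":0,"tz":0,"spin":0,"gripper":1.0},{"tx":-0.02,"ty":0,"tz":0,"spin":0,"gripper":1.0},{"tx":-0.028,"ty":0,"tz":0,"spin":0,"gripper":1.0},{"tx":-0.028,"ty":0,"tz":0,"spin":0,"gripper":1.0}])

```text
time_s: 16.0
position: [0.4139, 0.2404, 0.0443]
eef_rot: [-2.169, 0.113, 2.165]
force: [0.5, 0.2, -1.9]
opening: 0.0112
```

```bash
python3 - <<'E'
from h import *
s=ctrl.read_state(); T=toolT(s);print(s['opening'],s['force'],T.round(4)[:3,3]); p=ctrl.get_image('wrist'); save(p,'w12'); t=ctrl.get_image('scene'); save(t,'s12')
im=cv2.imread('pics/s12.png'); cv2.imwrite('pics/s12c.png',cv2.resize(im[150:300,160:360],None,fx=4,fy=4,interpolation=cv2.INTER_CUBIC))
E
```

```text
0.011163298689561351 [ 0.53425737  0.23054431 -1.85901479] [0.4139 0.2404 0.0443]
```

View pics/w12.png

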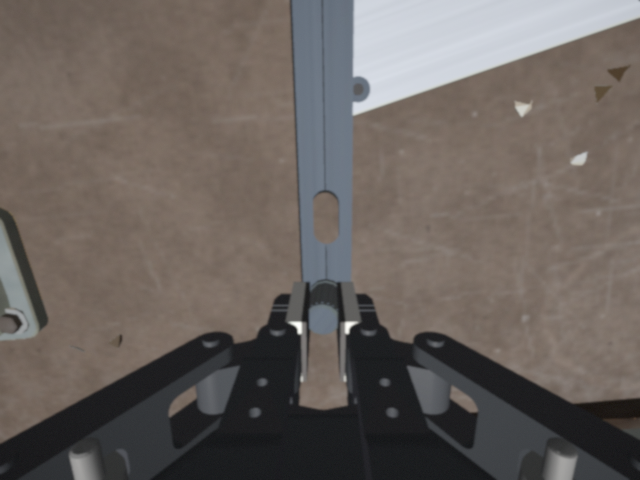

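View pics/s12c.png

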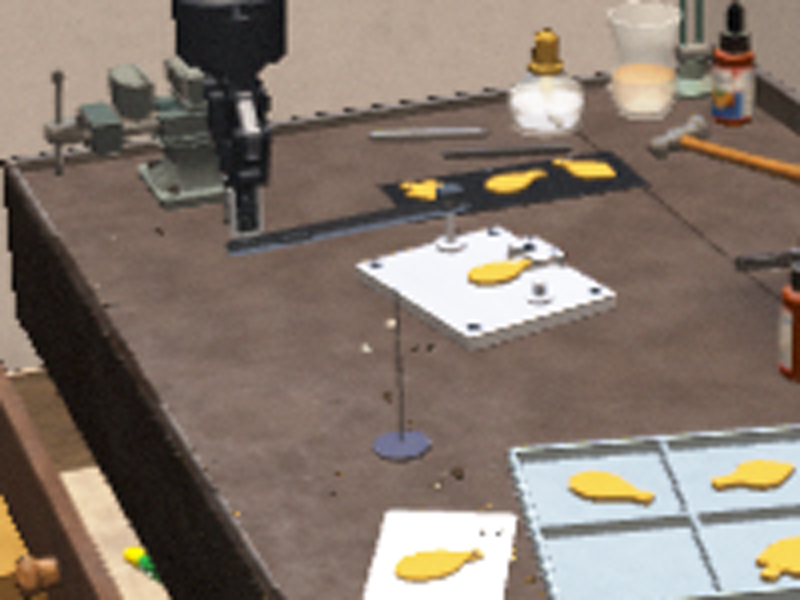

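The strap is lifted rigidly: slot about 32 mm up, hole end just under the head. I swing it in arcs of radius 147 mm about the pivot, first 0.7 rad.

Request:
jog_arm(increments=[{"tx":0.002,"ty":0.0205,"tz":-0.0014,"spin":-0.14,"gripper":1.0},{"tx":0.002,"ty":0.0406,"tz":-0.0057,"spin":-0.28,"gripper":1.0},{"tx":0.002,"ty":0.0599,"tz":-0.0127,"spin":-0.42,"gripper":1.0},{"tx":0.002,"ty":0.0781,"tz":-0.0224,"spin":-0.56,"gripper":1.0},{"tx":0.002,"ty":0.0947,"tz":-0.0346,"spin":-0.7,"gripper":1.0}])

```text
time_s: 16.6
position: [0.4374, 0.1414, 0.0408]
eef_rot: [1.878, 0.582, -1.88]
force: [-0.4, 0.3, -0.8]
opening: 0.0113
```

```bash
cat >> h.py <<'E'
def piv(T,q):
    c,s=np.cos(q[2]),np.sin(q[2]); P=np.array([q[0]-s*.062,q[1]+c*.062]); r=T[:2,3]-P; a=np.arctan2(r[1],r[0]); 
    clos=q[2]-np.pi/2; rem=(clos-a)%(2*np.pi)
    ty=np.arctan2(T[1,1],T[0,1]); print('R',np.hypot(*r).round(4),'remain',round(rem,4),'jaw-remain',round((q[2]-ty+np.pi)%(2*np.pi)-np.pi,4),'z',T[2,3].round(4))
E
python3 - <<'E'
from h import *
q=np.load('q2.npy');s=ctrl.read_state(); T=toolT(s);print(s['opening'],s['force'],s['joint_pos'].round(2)); piv(T,q); p=ctrl.get_image('wrist'); save(p,'w13')
E
```

```text
0.011298213736495769 [-0.39525428  0.31508407 -0.81422143] [0.25 0.54 2.18 0.   0.43 1.22]
R 0.1484 remain 1.1846 jaw-remain 1.1827 z 0.0408
```

View pics/w13.png

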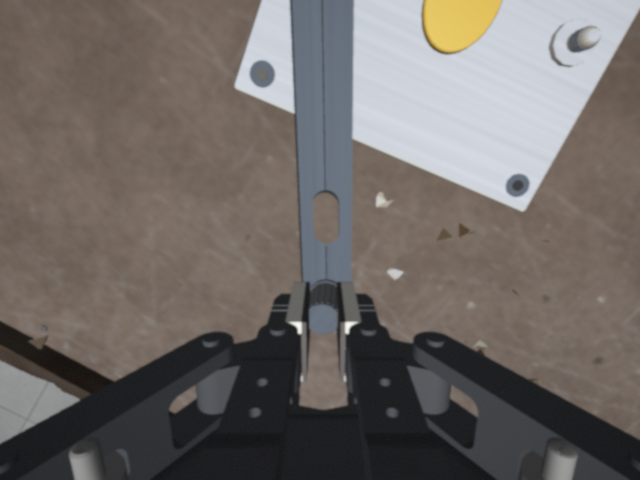

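Request:
jog_arm(increments=[{"tx":0,"ty":0.0205,"tz":-0.0017,"spin":-0.14,"gripper":1.0},{"tx":0,"ty":0.0406,"tz":-0.006,"spin":-0.28,"gripper":1.0},{"tx":0,"ty":0.0599,"tz":-0.013,"spin":-0.42,"gripper":1.0},{"tx":0,"ty":0.0781,"tz":-0.0228,"spin":-0.56,"gripper":1.0},{"tx":0,"ty":0.0947,"tz":-0.035,"spin":-0.7,"gripper":1.0}])

```text
time_s: 17.15
position: [0.5201, 0.0828, 0.0408]
eef_rot: [1.406, 1.069, -1.407]
force: [-0.5, -0.3, -1.1]
opening: 0.011
```

Request:
jog_arm(increments=[{"tx":0,"ty":0,"tz":0,"spin":0,"gripper":1.0},{"tx":0,"ty":0,"tz":0,"spin":0,"gripper":1.0},{"tx":0,"ty":0,"tz":0,"spin":0,"gripper":1.0},{"tx":0,"ty":0,"tz":0,"spin":0,"gripper":1.0},{"tx":0,"ty":0,"tz":0,"spin":0,"gripper":1.0}])

```text
time_s: 17.65
position: [0.5193, 0.0838, 0.0411]
eef_rot: [1.41, 1.066, -1.41]
force: [-0.4, -0.1, -1.8]
opening: 0.0108
```

```bash
python3 - <<'E'
from h import *
q=np.load('q2.npy');s=ctrl.read_state(); T=toolT(s);print(s['opening'],s['force'],s['joint_pos'].round(2)); piv(T,q); p=ctrl.get_image('wrist'); save(p,'w14')
E
```

```text
0.010823133134356061 [-0.44467691 -0.14025119 -1.78084157] [0.1  0.59 2.03 0.   0.52 0.38]
R 0.147 remain 0.4928 jaw-remain 0.4889 z 0.0411
```

View pics/w14.png

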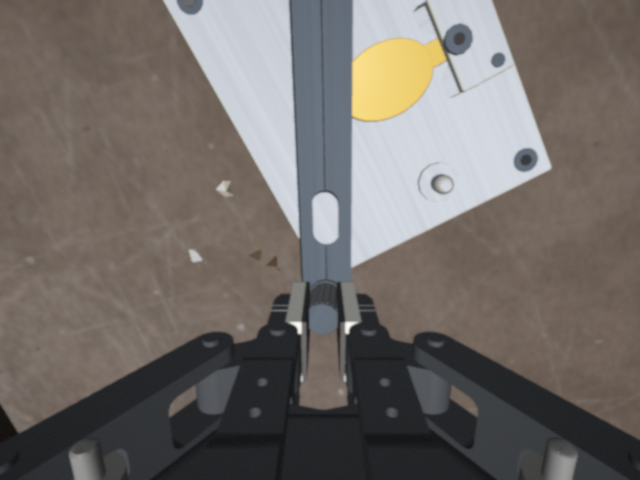

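Request:
jog_arm(increments=[{"tx":-0.001,"ty":0.0147,"tz":-0.0007,"spin":-0.1,"gripper":1.0},{"tx":-0.001,"ty":0.0292,"tz":-0.0029,"spin":-0.2,"gripper":1.0},{"tx":-0.001,"ty":0.0434,"tz":-0.0066,"spin":-0.3,"gripper":1.0},{"tx":-0.001,"ty":0.0572,"tz":-0.0116,"spin":-0.4,"gripper":1.0},{"tx":-0.001,"ty":0.0692,"tz":-0.0173,"spin":-0.49,"gripper":1.0}])

```text
time_s: 18.2
position: [0.5917, 0.0813, 0.0421]
eef_rot: [1.047, 1.304, -1.047]
force: [0.7, -0.4, -2.4]
opening: 0.011
```

Request:
jog_arm(increments=[{"tx":0,"ty":0,"tz":0,"spin":0,"gripper":1.0},{"tx":0,"ty":0,"tz":0,"spin":0,"gripper":1.0},{"tx":0,"ty":0,"tz":0,"spin":0,"gripper":1.0},{"tx":0,"ty":0,"tz":0,"spin":0,"gripper":1.0},{"tx":0,"ty":0,"tz":0,"spin":0,"gripper":1.0}])

```text
time_s: 18.7
position: [0.5907, 0.0813, 0.0421]
eef_rot: [1.051, 1.303, -1.051]
force: [0.0, -0.5, -0.7]
opening: 0.011
```

```bash
python3 - <<'E'
from h import *
q=np.load('q2.npy');s=ctrl.read_state(); T=toolT(s);print(s['opening'],s['force'],s['joint_pos'].round(2),injig(T,q)); piv(T,q); p=ctrl.get_image('wrist'); save(p,'w15')
w=lambda X:T[:3,3]+T[:3,:3]@rel(T,q,np.array(X))
for z in (.027,.0195): print(proj(p,w([0,-.05,z]),T))
im=cv2.imread('pics/w15.png'); cv2.imwrite('pics/w15c.png',cv2.resize(im[150:350,240:400],None,fx=4,fy=3,interpolation=cv2.INTER_CUBIC))
E
```

```text
0.011027708295743309 [ 0.04413401 -0.49327788 -0.71848412] [ 0.09  0.65  1.87 -0.    0.63 -0.13] (array([-0.0003, -0.085 ,  0.0421]), np.float64(0.04317614296362881))
R 0.147 remain 0.0018 jaw-remain -0.0008 z 0.0421
[[322.64062863 213.6201585 ]]
[[322.64444802 210.24912862]]
```

View pics/w15.png

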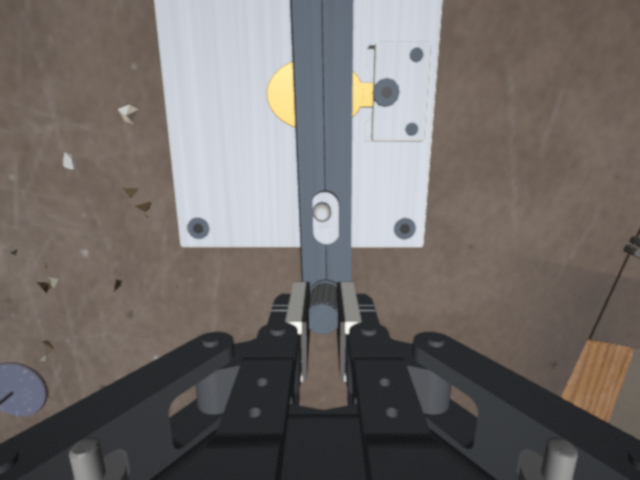

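View pics/w15c.png

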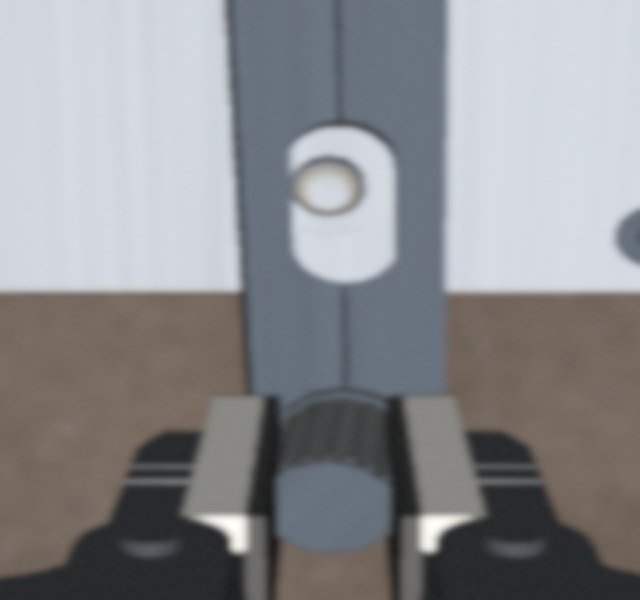

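The stud shows at (322,212) inside the slot, whose centre is (325.5,217), so it is about 1.5 mm left of the middle. I shift 1 mm toward it and lower.

Request:
jog_arm(increments=[{"tx":0,"ty":-0.001,"tz":0,"spin":0,"gripper":1.0},{"tx":0.001,"ty":-0.001,"tz":0,"spin":0,"gripper":1.0},{"tx":0.003,"ty":-0.001,"tz":0,"spin":0,"gripper":1.0},{"tx":0.005,"ty":-0.001,"tz":0,"spin":0,"gripper":1.0},{"tx":0.006,"ty":-0.001,"tz":0,"spin":0,"gripper":1.0}])

```text
time_s: 19.25
position: [0.59, 0.081, 0.0358]
eef_rot: [1.05, 1.303, -1.05]
force: [-0.1, 0.2, -0.9]
opening: 0.0106
```

```bash
python3 - <<'E'
from h import *
q=np.load('q2.npy');s=ctrl.read_state(); T=toolT(s);print(s['opening'],s['force'],injig(T,q)); p=ctrl.get_image('wrist'); save(p,'w16')
im=cv2.imread('pics/w16.png'); cv2.imwrite('pics/w16c.png',cv2.resize(im[150:350,240:400],None,fx=4,fy=3,interpolation=cv2.INTER_CUBIC))
E
```

```text
0.010638741871480683 [-0.07668859  0.24801789 -0.89870187] (array([-0.001 , -0.0851,  0.0358]), np.float64(0.08101100754539778))
```

View pics/w16c.png

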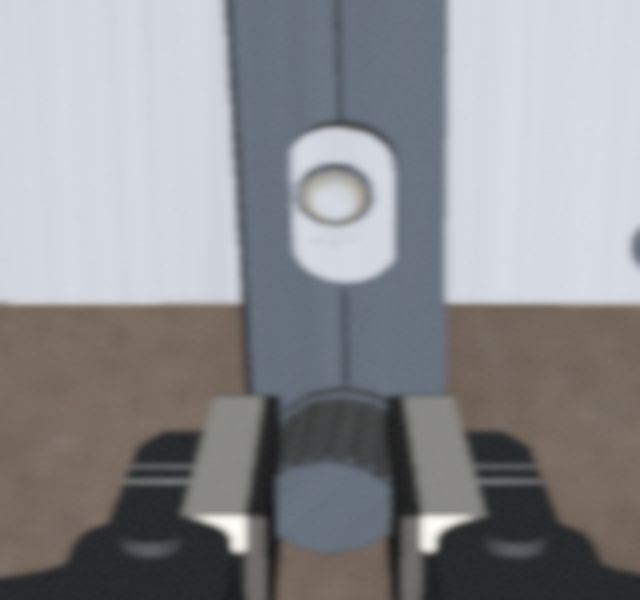

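Request:
jog_arm(increments=[{"tx":0.001,"ty":-0.0004,"tz":0,"spin":0,"gripper":1.0},{"tx":0.002,"ty":-0.0004,"tz":0,"spin":0,"gripper":1.0},{"tx":0.003,"ty":-0.0004,"tz":0,"spin":0,"gripper":1.0},{"tx":0.004,"ty":-0.0004,"tz":0,"spin":0,"gripper":1.0},{"tx":0.005,"ty":-0.0004,"tz":0,"spin":0,"gripper":1.0}])

```text
time_s: 19.8
position: [0.5898, 0.081, 0.0311]
eef_rot: [1.05, 1.303, -1.05]
force: [0.5, -0.0, -1.9]
opening: 0.011
```

Request:
jog_arm(grip_force=20, increments=[{"tx":0,"ty":0,"tz":0,"spin":0,"gripper":1.0},{"tx":0,"ty":0,"tz":0,"spin":0,"gripper":1.0},{"tx":0,"ty":0,"tz":0,"spin":0,"gripper":1.0},{"tx":0.001,"ty":0,"tz":0,"spin":0,"gripper":1.0},{"tx":0.001,"ty":0,"tz":0,"spin":0,"gripper":1.0}])

```text
time_s: 20.3
position: [0.5897, 0.081, 0.03]
eef_rot: [1.05, 1.303, -1.05]
force: [0.9, 0.1, -2.0]
opening: 0.011
```

```bash
python3 - <<'E'
from h import *
q=np.load('q2.npy');s=ctrl.read_state(); T=toolT(s);print(s['opening'],s['force'],injig(T,q)); p=ctrl.get_image('wrist'); save(p,'w17')
t=ctrl.get_image('scene'); save(t,'s17')
im=cv2.imread('pics/s17.png'); cv2.imwrite('pics/s17c.png',cv2.resize(im[150:280,200:360],None,fx=4,fy=4,interpolation=cv2.INTER_CUBIC))
E
```

```text
0.011014030249008105 [ 0.87058474  0.12261601 -1.96937903] (array([-0.0013, -0.0851,  0.03  ]), np.float64(0.08866246936444244))
```

View pics/w17.png

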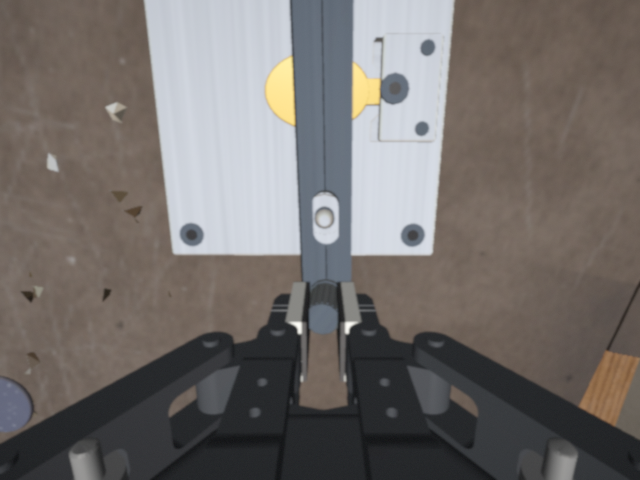

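View pics/s17c.png

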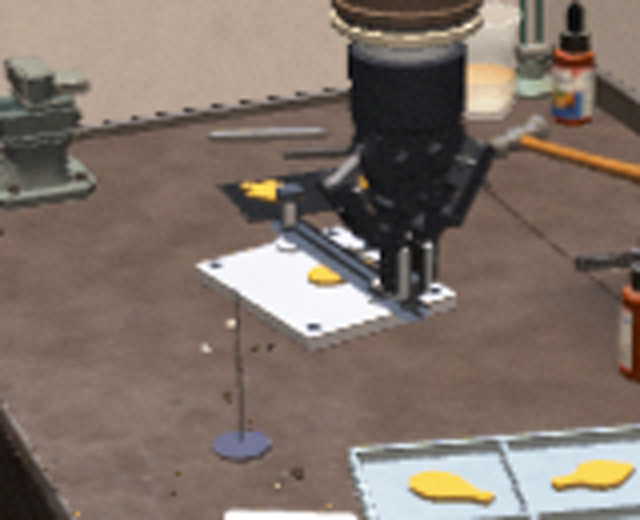

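The stud is in the slot and the stack is engaged. I open gently so the pivot end settles.

Request:
jog_arm(increments=[{"tx":0,"ty":0,"tz":0,"spin":0,"gripper":0.87},{"tx":0,"ty":0,"tz":0,"spin":0,"gripper":0.85},{"tx":0,"ty":0,"tz":0,"spin":0,"gripper":0.83},{"tx":0,"ty":0,"tz":0,"spin":0,"gripper":0.81},{"tx":0,"ty":0,"tz":0,"spin":0,"gripper":0.79}])

```text
time_s: 20.9
position: [0.5898, 0.081, 0.0302]
eef_rot: [1.05, 1.303, -1.05]
force: [-0.2, -0.1, -1.0]
opening: 0.0179
```

Request:
jog_arm(increments=[{"tx":0,"ty":0,"tz":0,"spin":0,"gripper":0.72},{"tx":0,"ty":0,"tz":0,"spin":0,"gripper":0.66},{"tx":0,"ty":0,"tz":0,"spin":0,"gripper":0.6},{"tx":0,"ty":0,"tz":0,"spin":0,"gripper":0.55},{"tx":0,"ty":0,"tz":0,"spin":0,"gripper":0.55}])

```text
time_s: 21.4
position: [0.5898, 0.081, 0.0301]
eef_rot: [1.05, 1.303, -1.05]
force: [-0.4, -0.5, -0.2]
opening: 0.0385
```

```bash
python3 - <<'E'
from h import *
q=np.load('q2.npy');s=ctrl.read_state(); T=toolT(s);print(s['opening'],s['force'],injig(T,q)); p=ctrl.get_image('wrist'); save(p,'w18')
t=ctrl.get_image('scene'); save(t,'s18')
im=cv2.imread('pics/s18.png'); cv2.imwrite('pics/s18c.png',cv2.resize(im[150:280,200:360],None,fx=4,fy=4,interpolation=cv2.INTER_CUBIC))
E
```

```text
0.03852485064124604 [-0.42619691 -0.45313552 -0.19247029] (array([-0.0013, -0.0851,  0.0301]), np.float64(0.08351149913385819))
```

View pics/w18.png

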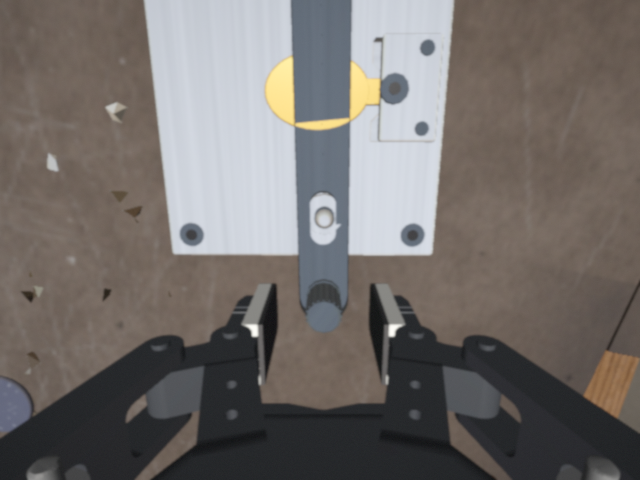

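View pics/s18c.png

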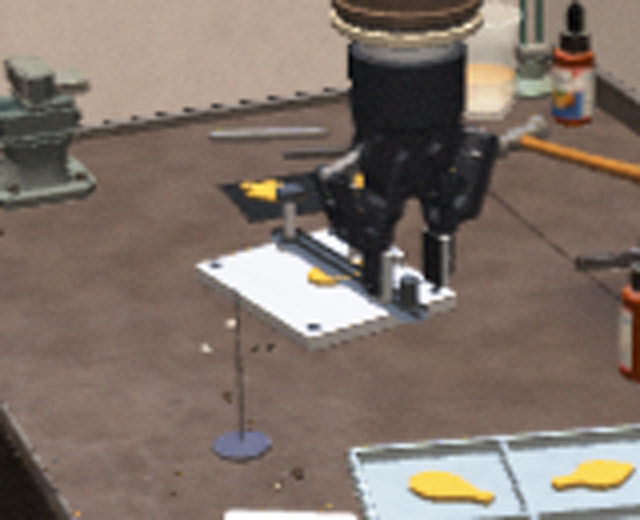

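Odd: there is a yellow sliver across the strap at (322,124). I retract and look closely.

Request:
jog_arm(increments=[{"tx":-0.015,"ty":0,"tz":0,"spin":0,"gripper":0.55},{"tx":-0.03,"ty":0,"tz":0,"spin":0,"gripper":0.55},{"tx":-0.05,"ty":0,"tz":0,"spin":0,"gripper":0.55},{"tx":-0.06,"ty":0,"tz":0,"spin":0,"gripper":0.55},{"tx":-0.06,"ty":0,"tz":0,"spin":0,"gripper":0.55}])

```text
time_s: 22.0
position: [0.5911, 0.0811, 0.0924]
eef_rot: [1.052, 1.3, -1.048]
force: [-0.3, -0.1, 0.2]
opening: 0.0385
```

```bash
python3 - <<'E'
from h import *
q=np.load('q2.npy');s=ctrl.read_state(); T=toolT(s);print(s['opening'],s['force'],injig(T,q)); p=ctrl.get_image('wrist'); save(p,'w19');np.savez('w19',T=T,he=p['hand_eye'],K=p['mtx'])
im=cv2.imread('pics/w19.png'); cv2.imwrite('pics/w19c.png',cv2.resize(im[0:320,200:440],None,fx=2.5,fy=1.87,interpolation=cv2.INTER_CUBIC))
E
```

```text
0.038458759319190974 [-0.25153736 -0.14318991  0.15990163] (array([ 0.    , -0.0852,  0.0924]), np.float64(0.08831206512761311))
```

View pics/w19.png

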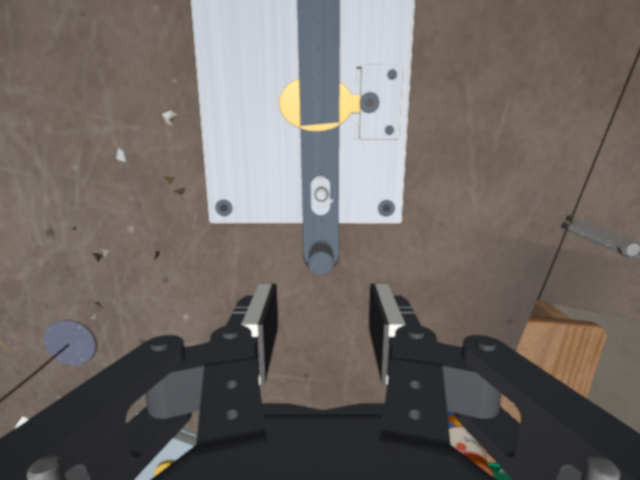

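View pics/w19c.png

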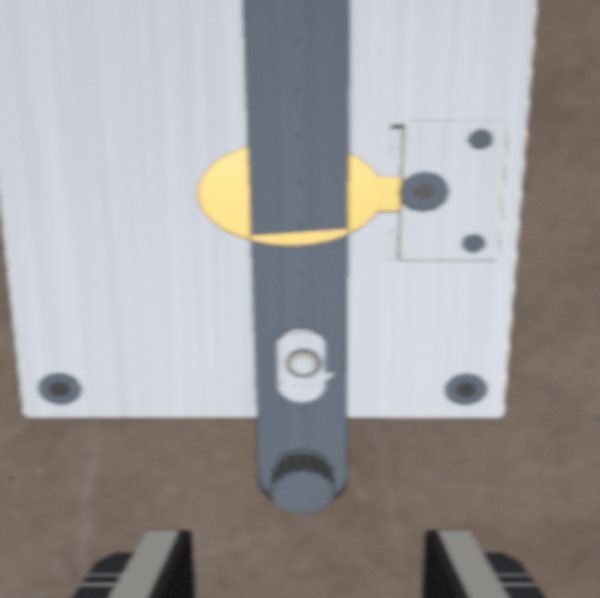

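```bash
python3 - <<'E'
from h import *
q=np.load('q2.npy'); d=np.load('w19.npz'); p={'mtx':d['K'],'hand_eye':d['he']};T=d['T']
w=lambda X,T=T:T[:3,3]+T[:3,:3]@rel(T,q,np.array(X))
for n,X in dict(knobtop=[0,-.084,.045],knobbase=[0,-.084,.022],slotc=[0,-.05,.022],slotlow=[0,-.05,.017],e1=[.011,-.06,.022],e2=[-.011,-.06,.022],e3=[.011,.03,.022],e4=[-.011,.03,.022],stud=[0,-.05,.027],plc=[-.07,-.07,.012]).items(): print(n,proj(p,w(X),T)[0].round(1))
im=cv2.imread('pics/w19.png'); cv2.imwrite('pics/w19d.png',cv2.resize(im[60:290,270:375],None,fx=5,fy=2.6,interpolation=cv2.INTER_CUBIC))
t=ctrl.get_image('scene'); save(t,'s19'); im=cv2.imread('pics/s19.png'); cv2.imwrite('pics/s19c.png',cv2.resize(im[195:235,260:320],None,fx=12,fy=12,interpolation=cv2.INTER_CUBIC))
w2=lambda X:proj(t,w(X))[0].round(1)
for X in ([0,.062,.017],[0,-.084,.045],[0,-.084,.022],[0,0,.022],[0,.062,.058]): print(X,w2(X))
E
```

```text
knobtop [321.8 261.6]
knobbase [321.7 249.1]
slotc [321.7 193.7]
slotlow [321.7 192.4]
e1 [340.3 210.5]
e2 [303.2 210.4]
e3 [342.7  42.6]
e4 [300.9  42.5]
stud [321.8 195. ]
plc [209.8 222.9]
[0, 0.062, 0.017] [272.7 209.6]
[0, -0.084, 0.045] [302.1 217.5]
[0, -0.084, 0.022] [302.2 225.3]
[0, 0, 0.022] [284.7 215.1]
[0, 0.062, 0.058] [272.3 196.3]
```

View pics/w19d.png

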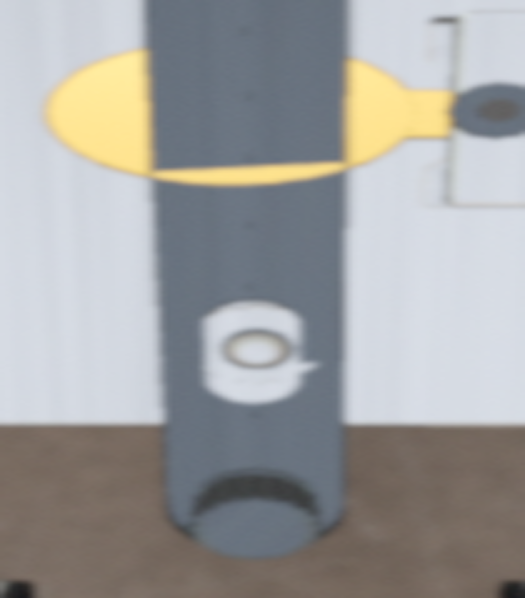

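View pics/s19c.png

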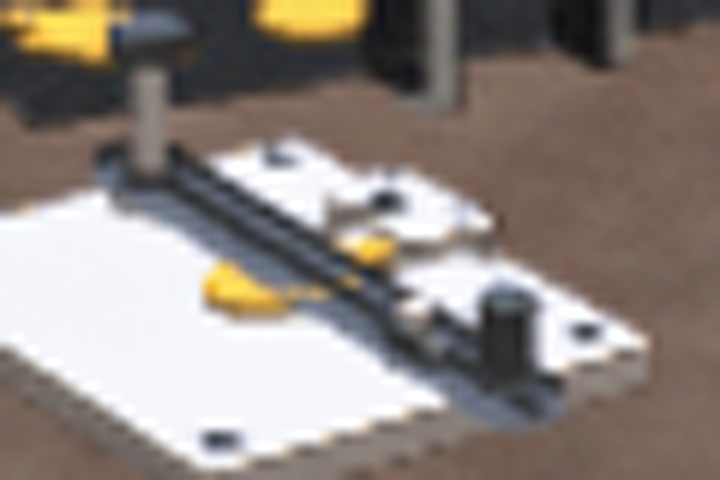

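The pictures suggest the strap lies too low, cutting into the blank, or that the rendering is off. I take a second view and triangulate.

Request:
jog_arm(increments=[{"tx":-0.02,"ty":0.0,"tz":-0.02,"spin":0,"gripper":0.4},{"tx":-0.04,"ty":0.02,"tz":-0.05,"spin":0,"gripper":0.4},{"tx":-0.06,"ty":0.03,"tz":-0.08,"spin":0,"gripper":0.4},{"tx":-0.08,"ty":0.04,"tz":-0.1,"spin":0,"gripper":0.4},{"tx":-0.08,"ty":0.04,"tz":-0.1,"spin":0,"gripper":0.4}])

```text
time_s: 22.6
position: [0.6092, 0.1901, 0.1718]
eef_rot: [1.051, 1.302, -1.046]
force: [1.1, -0.4, -0.6]
opening: 0.0514
```

Request:
jog_arm(increments=[{"tx":0,"ty":0,"tz":0,"spin":0,"gripper":0.4},{"tx":0,"ty":0,"tz":0,"spin":0,"gripper":0.4},{"tx":0,"ty":0,"tz":0,"spin":0,"gripper":0.4},{"tx":0,"ty":0,"tz":0,"spin":0,"gripper":0.4},{"tx":0,"ty":0,"tz":0,"spin":0,"gripper":0.4}])

```text
time_s: 23.1
position: [0.6075, 0.1866, 0.1697]
eef_rot: [1.05, 1.303, -1.051]
force: [-0.1, 0.9, -0.0]
opening: 0.0513
```

```bash
python3 - <<'E'
from h import *
q=np.load('q2.npy');s=ctrl.read_state(); T=toolT(s);print(s['opening'],s['force'],injig(T,q)); p=ctrl.get_image('wrist'); save(p,'w20');np.savez('w20',T=T,he=p['hand_eye'],K=p['mtx'])
im=cv2.imread('pics/w20.png'); cv2.imwrite('pics/w20c.png',cv2.resize(im[100:350,220:430],None,fx=3.5,fy=2.4,interpolation=cv2.INTER_CUBIC))
E
```

```text
0.051252851661559566 [-0.09674044  0.90736874 -0.04903763] (array([0.0383, 0.0145, 0.1697]), np.float64(0.04570031793122724))
```

View pics/w20.png

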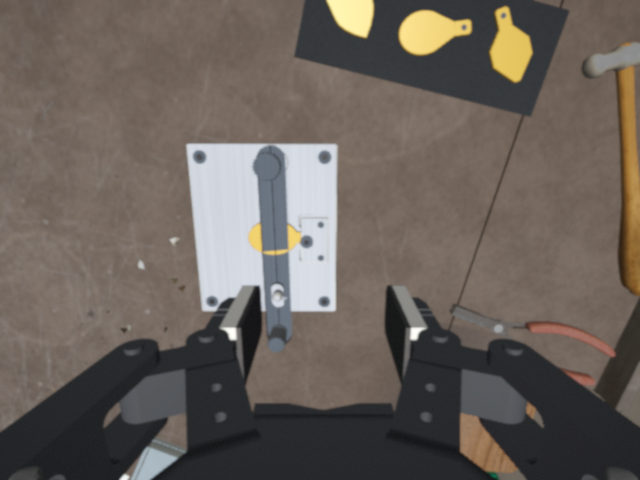

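```bash
python3 - <<'E'
import cv2
im=cv2.imread('pics/w20.png'); cv2.imwrite('pics/w20d.png',cv2.resize(im[135:355,235:345],None,fx=7,fy=2.7,interpolation=cv2.INTER_CUBIC))
cv2.imwrite('pics/w20e.png',cv2.resize(im[270:355,245:310],None,fx=8,fy=7,interpolation=cv2.INTER_CUBIC))
cv2.imwrite('pics/w20f.png',cv2.resize(im[135:270,240:330],None,fx=6,fy=4.4,interpolation=cv2.INTER_CUBIC))
E
```

```text
(no output)
```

View pics/w20e.png

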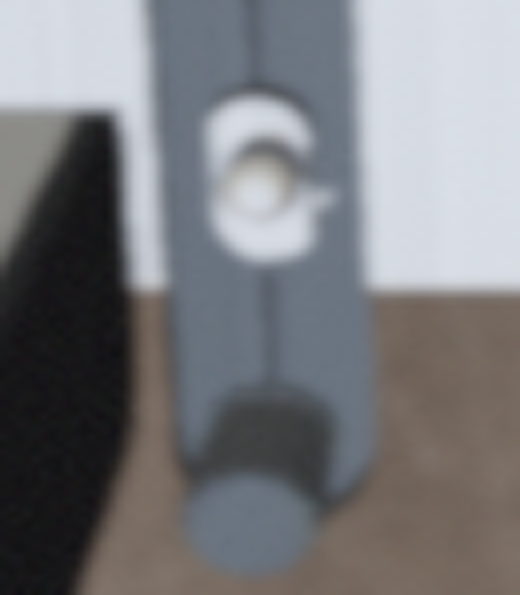

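View pics/w20f.png

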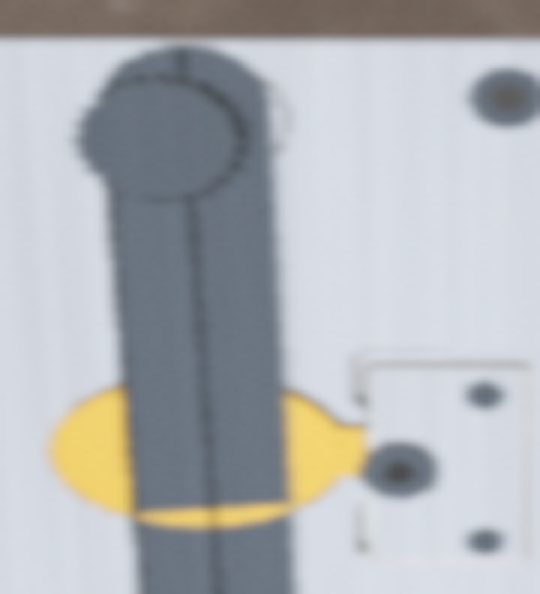

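```bash
python3 - <<'E'
from h import *
from scipy.optimize import least_squares
q=np.load('q2.npy')
D=[np.load(f) for f in('w19.npz','w20.npz')]; pp=[{'mtx':d['K'],'hand_eye':d['he']} for d in D]
P={'knobtop':((321,263.1),(276.25,345)),'slot':((320.4,195.4),(277.75,295.4)),'stud':((321.2,194.6),(277.25,297.6)),'cresL':((300.4,127.3),(263,251.6)),'cresR':((338.6,122.7),(288,249.1)),
'plc':((209,222.5),(336.5-135.3,311)),}
c,s=np.cos(q[2]),np.sin(q[2])
for k,v in P.items():
    r=least_squares(lambda X:np.r_[proj(pp[0],X,D[0]['T'])[0]-v[0],proj(pp[1],X,D[1]['T'])[0]-v[1]],[.58,.12,.02],x_scale=.01)
    d=r.x[:2]-q[:2]; print(k,'jig',(np.array([c*d[0]+s*d[1],-s*d[0]+c*d[1],r.x[2]])*1e3).round(1),r.fun.round(1))
E
```

```text
knobtop jig [ -0.3 -85.7  42.7] [ 0.2  0.1 -0.2 -0.1]
slot jig [ -0.7 -51.5  19.5] [ 0.2  0.1 -0.2 -0.1]
stud jig [ -0.2 -49.7  27.7] [ 0.2  0.1 -0.3 -0.2]
cresL jig [-12.2 -12.7  16.1] [ 0.   0.  -0.1 -0. ]
cresR jig [  9.5 -10.1  17.5] [-0.2 -0.1  0.3  0.1]
plc jig [-69.9 -69.1  14.4] [-0.3 -0.   0.4  0. ]
```

The triangulation explains it. The stud tip measures 27.7 mm (true 27) and the knob top 42.7 mm. The sliver's edge matches the strap's *underside* plane, resting on the blank (17 mm) and the stud collar (16 mm), so the renderer is showing the underside. I check that the blank is still against the stop and whether the bystanders moved.

```bash
python3 - <<'E'
from h import *
q=np.load('q2.npy'); 
for n in ('w19','w20'):
    d=np.load(n+'.npz'); p={'mtx':d['K'],'hand_eye':d['he'],'pixels':cv2.cvtColor(cv2.imread(f'pics/{n}.png'),cv2.COLOR_BGR2RGB)};T=d['T']
    w=lambda X:T[:3,3]+T[:3,:3]@rel(T,q,np.array(X))
    im=p['pixels'].astype(int); m=(im[...,0]-im[...,2])>60
    f=proj(p,w([-.003,0,.017]),T)[0]; u,v=f.astype(int); k=np.zeros_like(m);k[v-40:v+40,u-45:u+45]=1; m&=k
    vs,us=np.nonzero(m); X=ray(p,np.c_[us,vs],.017,T)[:,:2]-q[:2]; c,s=np.cos(q[2]),np.sin(q[2]); J=X@np.array([[c,-s],[s,c]])
    tab=J[J[:,0]>.0185] if (J[:,0]>.0185).any() else J[:1]
    print(n,'x',J[:,0].min(),J[:,0].max(),'y',J[:,1].min(),J[:,1].max(),'tab y',tab[:,1].min(),tab[:,1].max())
t=ctrl.get_image('top'); save(t,'top2'); im=cv2.imread('pics/top2.png'); cv2.imwrite('pics/top2c.png',cv2.resize(im[175:345,150:480],None,fx=2.4,fy=2.4,interpolation=cv2.INTER_CUBIC))
print(ctrl.read_state()['time_s'])
E
```

```text
w19 x -0.024039191998091822 0.0214000111926848 y -0.014176684438364614 0.012845941223474239 tab y -0.0043751597713329845 0.00462883377952294
w20 x -0.023368663088963345 0.019581885287095507 y -0.014557459575983958 0.012451974126977294 tab y -0.003934155117800304 0.004758812908519026
23.2
```

View pics/top2c.png

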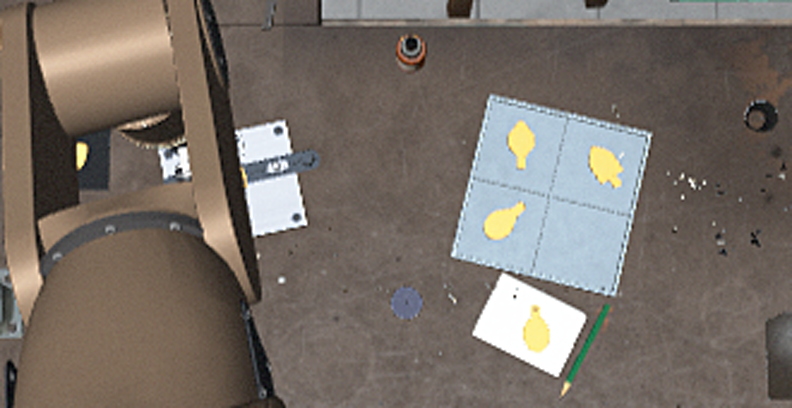

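The blank's foot is at x = -24.0 mm and it is centred within about 0.3 mm, so it is against the stop. The stud stands in the slot, nothing is held, and the bystanders and other blanks are in place. Handing in.

```bash
python3 - <<'E'
from h import *
print(ctrl.close_job())
E
```

```text
the job is handed in; nothing more can be done
None
```

I laid the oval blank on the drilling jig with its tab against the stop and closed the slotted strap over it. The job was handed in at about 23 s of the 72 s allowed. The handing-in gave no verdict.

- **Blank:** The sample on the slip was the oval, so I took the oval blank from the front-right bin. It met the stop where expected, with 6.6 N before I pressed it down. After the strap was closed its foot measured x = -23.4 to -24.0 mm (target -24), centred within about 0.4 mm.
- **Strap:** It started about 1.9 rad open, clear of the blank, so I did not need to move it aside first. I lifted it by the knob, swung it round, lowered the slot over the second bolt and let go. The wrist pictures show the bolt standing in the slot.
- **Bystanders:** In the last top picture the three other blanks, the slip sample, the bottle, the pick and the loupe were in place. The samples on the dark strip were partly hidden by the arm there, but all three were visible in a wrist picture taken just before it. The gripper was open and clear, well above the jig.

**Checks that disagreed:**
- **Sliver across the strap:** The last close-ups show a thin sliver of the blank through the strap. My reading is that the camera draws the strap's underside where it rests on the blank, not that the strap has sunk into it. I could not prove this.
- **Slope:** The knob top measured 42.7 mm against 45 mm expected, so the knob end is about 2 mm low. I estimate a tilt of about 1.4°, with the strap resting on the blank (17 mm) and the slightly lower second-bolt collar (16 mm). It is not perfectly level, and I did not press it further.

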